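Stand the spatula in the tall mug

TASK

Pick up the bamboo spatula lying on the cork mat by its broad head and, still holding it, press the end of its handle on the mat (you can brace it against the low wooden lip along the mat's near edge) so that it swings upright between the fingers, head up. Then lower it handle first into the taller of the two brown mugs, let go only once the handle is well down inside, and leave it at rest standing in the mug. Keep the mug upright and about where it stands, and leave everything else alone.

Things in the scene. Friction and masses are not known exactly. Their poses are not given: they have to be found in the camera images.
- spatula: Flat slotted bamboo spatula, 170 x 12 mm thick, 70 g +-30 %, lying flat, head away from the robot (within 0.5 rad of +x). Origin: mid-length on its underside; +x towards the head, +z its upper face. Head: x = +25 to +85 mm, 50 mm wide (y = +-25 mm), parallel sides; slots only for looks. Handle: 22 mm wide, x = -85 to +27 mm.
- handle_end (a point): The very end of the spatula's handle, which is rounded off in plan with an 11 mm radius, so it does not stand by itself (x = -85 mm, half-way through the 12 mm thickness). Friction on the mat alone is moderate (about 0.6).
- head_mid (a point): The middle of the spatula's head (x = +55 mm, 30 mm from the head's tip, 140 mm from the handle end, half-way through the thickness). The centre of mass lies about 40 mm from here towards the handle. Pinched by the sides of its head, the spatula can turn about the line between the fingertips.
- tall_mug: Taller brown ceramic mug, the target: 100 mm high, 92 mm across the rim, wall 4 mm, floor about 5 mm thick, 420 g, loose. Origin at the centre of its underside, z up; its ear-shaped handle is at its +y side, which points away from the robot at the start. It may be on the left or on the right.
- short_mug: Shorter brown ceramic mug, 68 mm high, 84 mm across the rim; leave it alone. Origin at the centre of its underside.
- mat: Cork mat under everything, fixed, 420 x 980 mm (x, y), 4 mm thick. Origin at the centre of its underside; its top is 4 mm above the work surface.
- lip: Low pine lip along the mat's near edge, fixed, 20 mm wide (x), 900 mm long (y); its top is 18 mm above the mat. Origin at the centre of its underside, on the work surface; its upright face towards the mat is at x = +10 mm.
- dispenser: Clear plastic push dispenser, 68 mm across, 156 mm high, towards the back; origin at the centre of its underside.
- spoons: Set of three steel measuring spoons fanned out on one stud, about 140 mm long, 17 mm high, lying towards the back; origin near the middle of its underside.
- jar: Amber glass jar, 72 mm across, 110 mm high, towards the back; origin at the centre of its underside.
- tin: Tin can, 74 mm across, 100 mm high, to the left; origin at the centre of its underside.
- salt_pot: White salt pot, 68 mm across, 74 mm high, to the right; origin at the centre of its underside.
There are look-alikes about, which are no part of the job. There is more than one size of the spatula; the job needs the middle-sized.

How it is judged:
On the way, in this order (a step that is already met when the one before it is completed fails the run):
1. the spatula, held in the fingers and leaning with its head raised, is pressed with its handle end on the mat or against the lip (angle between spatula's own x axis and vertical between 0.4 and 1.4 rad and height (world z) of head_mid above 0.035 m and z of handle_end in the frame of mat below 0.025 m and (contact force between spatula and mat above 0.3 N or contact force between spatula and lip above 0.3 N) and contact force between spatula and the fingers above 0.5 N), for 0.05 s.
2. still held, it has come upright (within about 20 degrees, head up) with its handle end at the mat (within 16 mm) (angle between spatula's own x axis and vertical below 0.35 rad and z of head_mid in the frame of mat above 0.1 m and z of handle_end in the frame of mat below 0.02 m and contact force between spatula and the fingers above 0.5 N), for 0.1 s.
3. still held, its handle end is lowered well into the taller mug (z of handle_end in the frame of tall_mug between 0 and 0.06 m and horizontal distance between handle_end and tall_mug below 0.045 m and height (world z) of head_mid above 0.09 m and contact force between spatula and the fingers above 0.5 N), for 0.1 s.
At the end, for the whole second after the job is handed in: Released and at rest: spatula head up in the taller mug, leaning at most 0.8 rad, its handle end under 30 mm above the mug's underside and within 45 mm of its axis; mug upright (0.1 rad), at rest, within 50 mm of where it stood (z of handle_end in the frame of tall_mug between 0 and 0.03 m and horizontal distance between handle_end and tall_mug below 0.045 m and angle between spatula's own x axis and vertical below 0.8 rad and linear speed of each of spatula, tall_mug below 0.02 m/s and angle between tall_mug's own z axis and vertical below 0.1 rad and distance of tall_mug from where it was at the start of the episode below 0.05 m); the robot touches nothing.
It fails at once if something else was knocked or shifted by more than 30 mm (distance of any of short_mug, dispenser, spoons, jar, tin, salt_pot from where it was at the start of the episode above 0.03 m).
It fails at once if the taller mug was tipped (angle between tall_mug's own z axis and vertical above 0.5 rad).
It also fails if it takes over 62 s, if anything falls off the work surface, if the arm or the gripper's body presses on something with over 40 N, if the wrist force passes 120 N, or if a joint passes its speed limit or range.

ROBOT

A 6-joint arm with a two-finger parallel gripper is mounted at the origin on the work surface. World frame = base frame: x ahead of the robot, y to its left, z up, the work surface at z = 0. Lengths are in m, angles in rad, forces in N, time in s.
With the tool pointing down it reaches from about 0.375 to 0.925 m from the base axis. Payload 5.7 kg.
Tool frame: the origin (TCP) lies between the finger pads; the fingertips stand 22 mm ahead of it and the grasp point (between the pads) lies 3 mm ahead of it; z points along the fingers, y is the direction in which the jaws open and shut (so a half turn about z gives the same grasp; the last joint's range is limited). The gripper opens to 85 mm and grips with 20 to 120 N. Pads are 22 mm wide; open, the fingers measure 114 mm over their backs; the gripper's body (76 mm by 85 mm) begins 54 mm behind the grasp point. The pads swing forward as they close: fully open they stand 13 mm farther back than shut.
Start: joints at [-1.313, 0.359, 1.51, -0, 1.272, -0.115], TCP at [0.219, -0.559, 0.253] pointing down, gripper open.
Joint ranges: [-2.97, 2.97], [-1.01, 2.36], [0.21, 2.38], [-0.96, 4.11], [0.2, 2.71], [-2.98, 2.98]. Speed limits (rad/s): [2.39, 2.39, 3.14, 3.14, 3.14, 3.14].

INTERFACE

Orientations are given as [roll, pitch, yaw] about the fixed x, y, z axes, in that order (R = Rz(yaw) Ry(pitch) Rx(roll)).
In Python, from station import manip, vision gives the robot as it stands. The module is installed in compiled form; this text tells all that it offers.
- The arm moves only by the tool move_arm, never from a script. Its argument "rows" is a list of rows, each an object of numbers: "tx", "ty", "tz": the shift along the world's x, y, z in mm; "wx", "wy", "wz": the turn, a rotation vector about the world's x, y, z in rad; "jaw": the gripper's target within -1 to 1 (fully open at 1, half-way at 0, shut at -1). In form: [{"tx": .., "ty": .., "tz": .., "wx": .., "wy": .., "wz": .., "jaw": ..}, ...]. A call has 1 to 10 rows; each row shifts and turns the commanded pose from where the row before left it; what a row does not reach is not made up. A row lasts 1/10 s, in which the tool goes at most 50 mm and 8.59 degrees, less where a joint would pass 70% of its speed; a pose out of reach is approached as far as the arm can. A call is refused whole if a number of a shift passes 50 or a number of a turn 0.15, either way. A call with a gripper value outside its range is refused whole. The fingers move at their own pace and stop on an object; "squeeze" is the grip in N (left out, the last holds). Time passes only in rows, so rows that do not move let the fingers close. It gives the time, the measured TCP pose, the force and the opening at its end, in the units of the state.
- manip.read_state(): the state, without advancing time (a new reading comes with each control period).
- vision.grab_frame(name): name is "scene" or "top" or "wrist"; returns (picture, depth): 420x560x3 uint8, blue, green, red; 420x560 float32, m along the optical axis (not along the pixel's ray), 0 where there is no reading.
- vision.camera_model(name): a dict with "intrinsics" (3x3 intrinsics, pixels), "R" (3x3) and "t" (3): a world point X has camera coordinates R X + t. Camera axes: x right, y down, z forward; pixel columns grow to the right and rows downward; lengths in m; the calibration is good to about 2 mm. A picture is of the moment at which its call begins: read the wrist's pose just before it. camera_model takes no time and is no camera call; for the wrist camera it gives the pose at the moment of the call.
- manip.close_job(): hands the job in, once; it reports no verdict.
The state is a dict: "t": time; "q": joint angles; "joint_vel": joint speeds; "tau": joint torques, N m; "tcp_pos": TCP position; "ee_rot": TCP orientation; "contact_force": force on the tool from outside, world axes, zero at the start; "torque": the same for the moment, N m; "finger_gap": finger opening in m.
Only numpy, scipy, OpenCV 4.12 (cv2) and the standard library are available. Lean on these libraries where they do the work, as an engineer would, in place of code of your own. Each camera call takes 0.05 s, during which the arm holds its last target.

## Working session

There is one attempt and no reset: what is moved stays moved. The work goes in short steps, Python scripts to look and compute and a tool call to move; the robot and the scene stay as the last step left them, time stands still between calls to the robot, and variables do not carry over. Pictures are saved under pics/ and viewed, and the job is handed in when it is done.

Besides the shell and the picture viewer there is one more tool, called as name([rows], argument=value, ...), one row to a line, values as JSON. move_arm: Moves the arm, as the interface text tells. Its arguments: {"type":"object","properties":{"rows":{"type":"array","items":{"type":"object","properties":{"tx":{"type":"number"},"ty":{"type":"number"},"tz":{"type":"number"},"wx":{"type":"number"},"wy":{"type":"number"},"wz":{"type":"number"},"jaw":{"type":"number"}}}},"squeeze":{"type":"number"}},"required":["rows"]}

```bash
mkdir -p pics; ls; python3 - <<'E'
from station import manip, vision
import cv2, numpy as np
s=manip.read_state()
print({k:np.round(v,3).tolist() for k,v in s.items()})
for n in ["scene","top"]:
    p,d=vision.grab_frame(n); cv2.imwrite(f"pics/{n}0.png",p); np.save(f"{n}0.npy",d)
    m=vision.camera_model(n); print(n,{k:np.round(v,4).tolist() for k,v in m.items()})
E
```

```text
pics
{'t': 0.0, 'q': [-1.313, 0.359, 1.511, -0.0, 1.273, -0.115], 'joint_vel': [0.002, 0.0, 0.0, 0.001, -0.001, -0.001], 'tau': [0.001, -52.761, -27.862, -0.0, 0.013, -0.0], 'tcp_pos': [0.218, -0.558, 0.252], 'ee_rot': [-3.14, -0.0, 0.373], 'contact_force': [-0.229, 0.292, 0.751], 'torque': [0.01, -0.019, 0.011], 'finger_gap': 0.086}
scene {'intrinsics': [[506.1791, 0.0, 272.8916], [0.0, 506.1791, 200.3424], [0.0, 0.0, 1.0]], 'R': [[0.2977, 0.9545, 0.0194], [0.6461, -0.1865, -0.7401], [-0.7028, 0.2329, -0.6722]], 't': [-0.1396, -0.276, 1.6072]}
top {'intrinsics': [[511.7187, 0.0, 280.3377], [0.0, 511.7187, 211.6292], [0.0, 0.0, 1.0]], 'R': [[0.0002, -1.0, 0.0072], [-0.9843, -0.0015, -0.1763], [0.1763, -0.007, -0.9843]], 't': [0.0048, 0.4548, 1.4679]}
```

View pics/scene0.png

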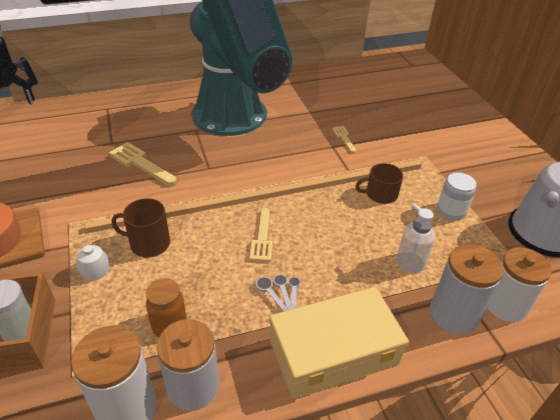

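View pics/top0.png

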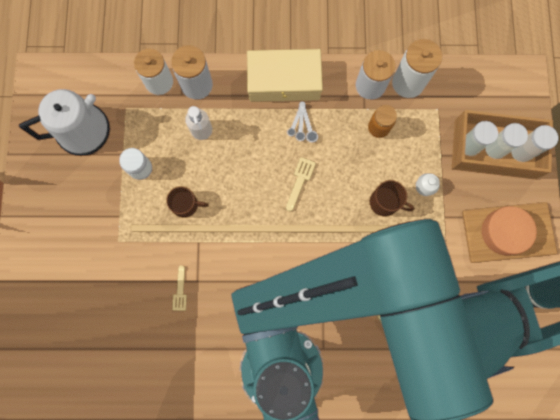

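```bash
cat > h.py <<'E'
import numpy as np, cv2
from station import manip, vision
def w(n,u,v,d,m=None):
    m=m or vision.camera_model(n); K=m["intrinsics"]
    c=np.array([(u-K[0][2])/K[0][0]*d,(v-K[1][2])/K[1][1]*d,d]); return np.array(m["R"]).T@(c-np.array(m["t"]))
def cloud(n,d,m=None):
    m=m or vision.camera_model(n); K=np.array(m["intrinsics"]); v,u=np.mgrid[:d.shape[0],:d.shape[1]]
    c=np.stack([(u-K[0,2])/K[0,0]*d,(v-K[1,2])/K[1,1]*d,d],-1); return (c-np.array(m["t"]))@np.array(m["R"])
def proj(n,X,m=None):
    m=m or vision.camera_model(n); c=np.array(m["R"])@np.array(X)+np.array(m["t"]); p=np.array(m["intrinsics"])@c; return p[:2]/p[2]
E
python3 - <<'E'
from h import *
t=cv2.imread("pics/top0.png"); s=cv2.imread("pics/scene0.png")
a=cv2.resize(t[150:220,270:340],(400,400),interpolation=cv2.INTER_CUBIC)
b=cv2.resize(t[165:225,355:455],(667,400)  ,interpolation=cv2.INTER_CUBIC)[:, :400]
c=cv2.resize(s[200:270,225:295],(400,400),interpolation=cv2.INTER_CUBIC)
cv2.imwrite("pics/c1.png",np.hstack([a,c]))
cv2.imwrite("pics/c2.png",np.hstack([cv2.resize(s[190:265,105:180],(400,400)),cv2.resize(s[155:215,350:410],(400,400))]))
P=cloud("top",np.load("top0.npy")); Q=cloud("scene",np.load("scene0.npy"))
for nm,u0,u1,v0,v1 in [("R",368,405,180,216),("L",165,198,185,218)]:
    q=P[v0:v1,u0:u1].reshape(-1,3); print(nm,"zmax",np.percentile(q[:,2],[50,90,97,99.5]))
for nm,u0,u1,v0,v1 in [("R",125,172,195,260),("L",366,403,163,203)]:
    q=Q[v0:v1,u0:u1].reshape(-1,3); print(nm,"scene zmax",np.percentile(q[:,2],[50,90,97,99.5]))
E
```

```text
R zmax [0.01318483 0.09811855 0.10417496 0.10890586]
L zmax [0.00960069 0.06910031 0.07345103 0.07614507]
R scene zmax [0.04588043 0.095787   0.10253238 0.10485867]
L scene zmax [0.03676307 0.06770101 0.07173032 0.87883398]
```

View pics/c1.png

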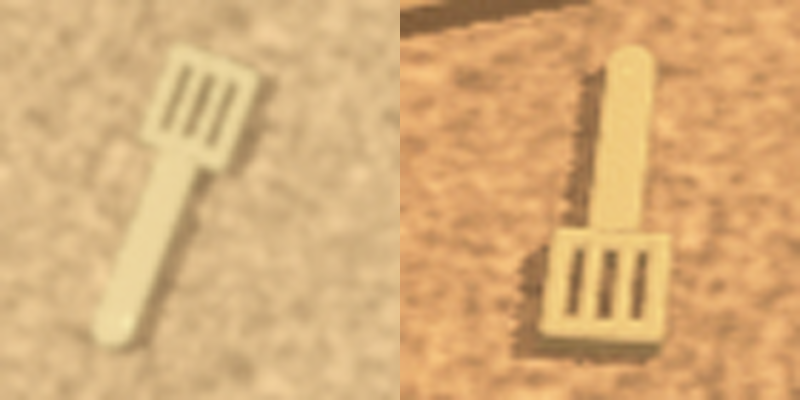

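View pics/c2.png

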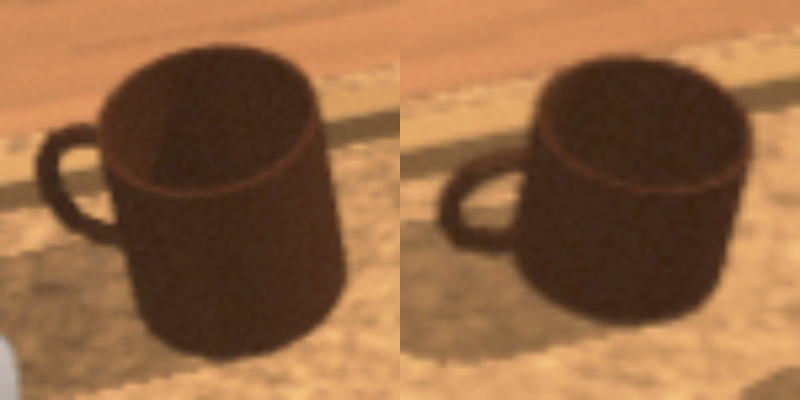

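```bash
cat >> h.py <<'E'
from scipy.optimize import least_squares
def tri(obs):
    # obs list of (name/model,u,v)
    f=lambda X: np.concatenate([proj(n if isinstance(n,str) else "", X, None if isinstance(n,str) else n)-np.array([u,v]) for n,u,v in obs])
    r=least_squares(f,[0.5,0,0.02]); return r.x, np.abs(r.fun).max()
E
python3 - <<'E'
from h import *
k=70/400
T=lambda x,y:("top",270+x*k-.4,150+y*k-.4); S=lambda x,y:("scene",225+x*k-.4,200+y*k-.4)
pts={"tipA":((178,45),(140,330)),"tipB":((262,72),(265,340)),"baseB":((222,172),(272,236)),"baseA":((143,140),(152,228)),"hend":((112,349),(232,44))}
# scene view: image right = +y ; top: left=+y ; so tipA(top-left,+y) <-> scene right
pts={"tip+y":((178,45),(265,340)),"tip-y":((262,72),(140,330)),"base-y":((222,172),(152,228)),"base+y":((143,140),(272,236)),"hend":((112,349),(232,44))}
R={}
for n,(a,b) in pts.items():
    X,e=tri([T(*a),S(*b)]); R[n]=X; print(n,X.round(4),e.round(2))
P=cloud("top",np.load("top0.npy"))
for u,v in [(300,165),(305,172),(292,200),(288,208),(340,190),(330,150),(286,229),(300,229),(200,229)]: print(u,v,P[v-1:v+2,u-1:u+2].reshape(-1,3).mean(0).round(4))
tip=(R["tip+y"]+R["tip-y"])/2; d=tip-R["hend"]; print("len",np.linalg.norm(d),"yaw",np.arctan2(d[1],d[0]), "mid",(tip+R["hend"])/2)
# mug circle fits at rim
for nm,n,(u0,u1,v0,v1),zr in [("tall","top",(360,420,170,225),(.097,.108)),("tall","scene",(115,180,190,260),(.097,.108)),("short","top",(160,215,180,222),(.066,.076)),("short","scene",(350,410,155,215),(.066,.076))]:
    C=cloud(n,np.load(n+"0.npy"))[v0:v1,u0:u1].reshape(-1,3); q=C[(C[:,2]>zr[0])&(C[:,2]<zr[1])]
    R0=.044 if nm=="tall" else .040
    f=lambda p:np.hypot(q[:,0]-p[0],q[:,1]-p[1])-R0
    r=least_squares(f,q[:,:2].mean(0),loss="soft_l1",f_scale=.002); print(nm,n,len(q),r.x.round(4),np.median(abs(r.fun)))
E
```

```text
tip+y [ 0.6293 -0.0559  0.0109] 0.57
tip-y [ 0.6131 -0.1019  0.014 ] 0.13
base-y [ 0.5586 -0.0812  0.011 ] 0.21
base+y [ 0.5767 -0.0368  0.0114] 0.59
hend [ 0.4631 -0.02    0.0128] 0.56
300 165 [ 0.6047 -0.0551  0.0119]
305 172 [ 0.5825 -0.0701  0.0126]
292 200 [ 0.4947 -0.0301  0.0163]
288 208 [ 0.439  -0.0143  0.1831]
340 190 [ 0.529  -0.1771  0.0018]
330 150 [ 0.6548 -0.1484  0.0043]
286 229 [ 0.4056 -0.0118  0.0226]
300 229 [ 0.4058 -0.0533  0.0218]
200 229 [0.4057 0.2433 0.02  ]
len 0.16867686082470307 yaw -0.35657026788807344 mid [ 0.54216819 -0.0494177   0.01263437]
tall top 154 [ 0.4923 -0.3087] 0.001228031545205361
tall scene 293 [ 0.4959 -0.3105] 0.0011910420211683065
short top 136 [0.4839 0.295 ] 0.0012530379418481292
short scene 174 [0.4869 0.293 ] 0.001348054441580794
```

The picture crops settle which objects to use.
- **Spatulas:** there is one on the mat at top (300,185), a small one off the mat at top (180,290), and a large one off the mat at scene (142,165). The one on the mat measures 169 mm with its head away from the robot, so it is the middle-sized one.
- **Mugs:** the one at top (388,198) / scene (147,228) measures about 100 mm above the mat, so it is the tall one. The one at top (182,202) is about 68 mm.

I'll move to a point above the spatula's head.

move_arm([
  {"tx":25,"ty":32,"wz":-0.073,"jaw":1},
  {"tx":25,"ty":32,"wz":-0.073,"jaw":1},
  {"tx":25,"ty":32,"wz":-0.073,"jaw":1},
  {"tx":25,"ty":32,"wz":-0.073,"jaw":1},
  {"tx":25,"ty":32,"wz":-0.073,"jaw":1},
  {"tx":25,"ty":32,"wz":-0.073,"jaw":1},
  {"tx":25,"ty":32,"wz":-0.073,"jaw":1},
  {"tx":25,"ty":32,"wz":-0.073,"jaw":1},
  {"tx":25,"ty":32,"wz":-0.073,"jaw":1},
  {"tx":25,"ty":32,"wz":-0.073,"jaw":1},
], squeeze=25)

```text
invalid input
```

move_arm([
  {"tx":25,"ty":32,"tz":0,"wx":0,"wy":0,"wz":-0.073,"jaw":1},
  {"tx":25,"ty":32,"tz":0,"wx":0,"wy":0,"wz":-0.073,"jaw":1},
  {"tx":25,"ty":32,"tz":0,"wx":0,"wy":0,"wz":-0.073,"jaw":1},
  {"tx":25,"ty":32,"tz":0,"wx":0,"wy":0,"wz":-0.073,"jaw":1},
  {"tx":25,"ty":32,"tz":0,"wx":0,"wy":0,"wz":-0.073,"jaw":1},
  {"tx":25,"ty":32,"tz":0,"wx":0,"wy":0,"wz":-0.073,"jaw":1},
  {"tx":25,"ty":32,"tz":0,"wx":0,"wy":0,"wz":-0.073,"jaw":1},
  {"tx":25,"ty":32,"tz":0,"wx":0,"wy":0,"wz":-0.073,"jaw":1},
  {"tx":25,"ty":32,"tz":0,"wx":0,"wy":0,"wz":-0.073,"jaw":1},
  {"tx":25,"ty":32,"tz":0,"wx":0,"wy":0,"wz":-0.073,"jaw":1},
], squeeze=25)

```text
t: 1.1
tcp_pos: [0.4691, -0.2372, 0.253]
ee_rot: [-3.141, 0.001, -0.36]
contact_force: [0.0, -1.0, 0.5]
finger_gap: 0.0856
```

move_arm([
  {"tx":18,"ty":24,"tz":-17,"wx":0,"wy":0,"wz":0,"jaw":1},
  {"tx":18,"ty":24,"tz":-17,"wx":0,"wy":0,"wz":0,"jaw":1},
  {"tx":18,"ty":24,"tz":-17,"wx":0,"wy":0,"wz":0,"jaw":1},
  {"tx":18,"ty":24,"tz":-17,"wx":0,"wy":0,"wz":0,"jaw":1},
  {"tx":18,"ty":24,"tz":-17,"wx":0,"wy":0,"wz":0,"jaw":1},
  {"tx":18,"ty":24,"tz":-17,"wx":0,"wy":0,"wz":0,"jaw":1},
  {"tx":17,"ty":24,"tz":-17,"wx":0,"wy":0,"wz":0,"jaw":1},
  {"tx":0,"ty":0,"tz":0,"wx":0,"wy":0,"wz":0,"jaw":1},
])

```text
t: 1.9
tcp_pos: [0.5936, -0.0677, 0.1316]
ee_rot: [-3.141, 0.004, -0.355]
contact_force: [-1.3, -1.4, 0.4]
finger_gap: 0.0854
```

```bash
python3 - <<'E'
from h import *
s=manip.read_state(); print(s["tcp_pos"],s["ee_rot"])
m=vision.camera_model("wrist"); p,d=vision.grab_frame("wrist"); cv2.imwrite("pics/w1.png",p); np.save("w1.npy",d)
import pickle; pickle.dump(m,open("w1.pkl","wb"))
print({k:np.round(v,4).tolist() for k,v in m.items()})
for n,X in {"head":(.594,-.069,.016),"hend":(.463,-.02,.016)}.items(): print(n,proj("",X,m))
E
```

```text
[ 0.59357112 -0.06774137  0.13161927] [-3.14085753  0.00363229 -0.35454649]
{'intrinsics': [[354.9865, 0.0, 285.3827], [0.0, 354.9865, 214.6673], [0.0, 0.0, 1.0]], 'R': [[-0.347, -0.9379, -0.0016], [-0.8938, 0.3302, 0.3033], [-0.2839, 0.1067, -0.9529]], 't': [0.1426, 0.5503, 0.4391]}
head [287.07333964 216.7671798 ]
hend [286.21874385 379.43864259]
```

View pics/w1.png

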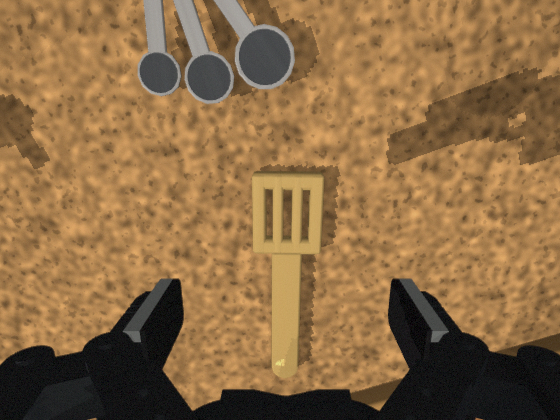

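```bash
python3 - <<'E'
from h import *
import pickle; m=pickle.load(open("w1.pkl","rb")); d=np.load("w1.npy")
k=70/400
T=lambda x,y:("top",270+x*k-.4,150+y*k-.4); S=lambda x,y:("scene",225+x*k-.4,200+y*k-.4)
R=[]
for a,b,c in [((178,45),(265,340),(253,173)),((262,72),(140,330),(323,174)),((222,172),(152,228),(321,254)),((143,140),(272,236),(252,253))]:
    X,e=tri([T(*a),S(*b),(m,*c)]); print(X.round(4),e.round(2)); R.append(X)
    # plane z=.016
print(np.mean(R,0))
P=cloud("",d,m)
for u,v in [(258,214),(316,214),(287,248),(286,300),(285,350),(350,220),(230,300)]: print(u,v,P[v-1:v+2,u-1:u+2].reshape(-1,3).mean(0).round(4))
E
```

```text
[ 0.6301 -0.0573  0.011 ] 0.91
[ 0.6136 -0.1021  0.0142] 0.19
[ 0.5573 -0.0819  0.0117] 0.57
[ 0.5758 -0.0351  0.0124] 1.12
[ 0.59417957 -0.06909329  0.01234875]
258 214 [ 0.6028 -0.0506  0.0156]
316 214 [ 0.5889 -0.0886  0.0158]
287 248 [ 0.5718 -0.0608  0.0159]
286 300 [ 0.5324 -0.0454  0.0161]
285 350 [ 0.4901 -0.029   0.0158]
350 220 [ 0.5717 -0.1103  0.0035]
230 300 [ 0.5406 -0.001   0.0035]
```

move_arm([
  {"tx":1,"ty":-2,"tz":-16,"wx":0,"wy":0,"wz":0,"jaw":1},
  {"tx":0,"ty":0,"tz":-16,"wx":0,"wy":0,"wz":0,"jaw":1},
  {"tx":0,"ty":0,"tz":-16,"wx":0,"wy":0,"wz":0,"jaw":1},
  {"tx":0,"ty":0,"tz":-16,"wx":0,"wy":0,"wz":0,"jaw":1},
  {"tx":0,"ty":0,"tz":-16,"wx":0,"wy":0,"wz":0,"jaw":1},
  {"tx":0,"ty":0,"tz":-16,"wx":0,"wy":0,"wz":0,"jaw":1},
  {"tx":0,"ty":0,"tz":-7,"wx":0,"wy":0,"wz":0,"jaw":1},
  {"tx":0,"ty":0,"tz":0,"wx":0,"wy":0,"wz":0,"jaw":1},
])

```text
t: 2.75
tcp_pos: [0.5936, -0.0734, 0.0308]
ee_rot: [3.141, 0.002, -0.358]
contact_force: [-0.7, 0.1, -0.0]
finger_gap: 0.0854
```

```bash
python3 - <<'E'
from h import *
s=manip.read_state(); print(s["tcp_pos"],s["ee_rot"])
p,d=vision.grab_frame("wrist"); cv2.imwrite("pics/w2.png",p)
p,d=vision.grab_frame("scene"); cv2.imwrite("pics/s2.png",cv2.resize(p[170:280,190:340],(750,550),interpolation=cv2.INTER_CUBIC))
E
```

```text
[ 0.593557  -0.0733715  0.0308065] [ 3.14127511e+00  1.72058563e-03 -3.57894035e-01]
```

View pics/w2.png

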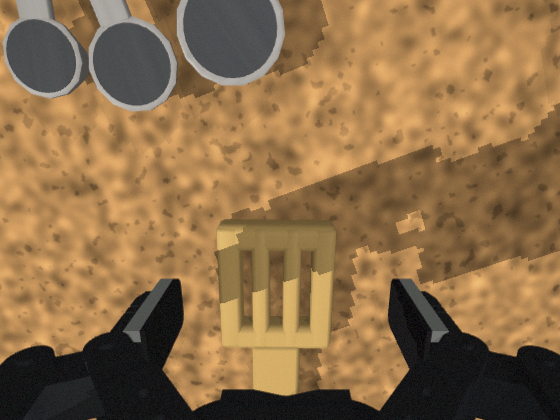

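View pics/s2.png

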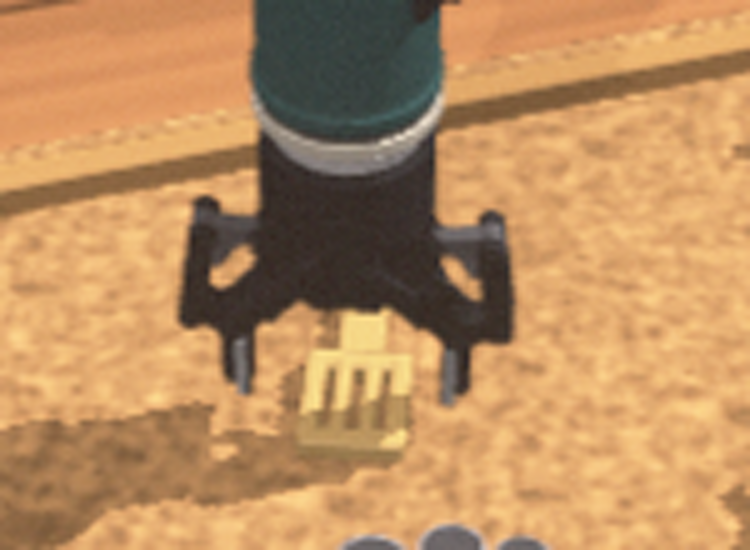

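move_arm([
  {"tx":2,"ty":4,"tz":-2.5,"wx":0,"wy":0,"wz":0,"jaw":1},
  {"tx":0,"ty":0,"tz":0,"wx":0,"wy":0,"wz":0,"jaw":0},
  {"tx":0,"ty":0,"tz":0,"wx":0,"wy":0,"wz":0,"jaw":-0.6},
  {"tx":0,"ty":0,"tz":0,"wx":0,"wy":0,"wz":0,"jaw":-1},
  {"tx":0,"ty":0,"tz":0,"wx":0,"wy":0,"wz":0,"jaw":-1},
  {"tx":0,"ty":0,"tz":0,"wx":0,"wy":0,"wz":0,"jaw":-1},
  {"tx":0,"ty":0,"tz":0,"wx":0,"wy":0,"wz":0,"jaw":-1},
])

```text
t: 3.55
tcp_pos: [0.5967, -0.0687, 0.0293]
ee_rot: [-3.141, -0.001, -0.357]
contact_force: [-1.0, 0.6, 5.8]
finger_gap: 0.0491
```

```bash
python3 - <<'E'
from h import *
p,d=vision.grab_frame("wrist"); cv2.imwrite("pics/w3.png",p)
s=manip.read_state(); print(s["tcp_pos"],s["ee_rot"],s["contact_force"],s["finger_gap"])
E
```

```text
[ 0.59677886 -0.06864115  0.02928847] [-3.14122627e+00 -5.97122402e-04 -3.57130549e-01] [-1.3159845   1.19141513  4.3851599 ] 0.049008780240397294
```

View pics/w3.png

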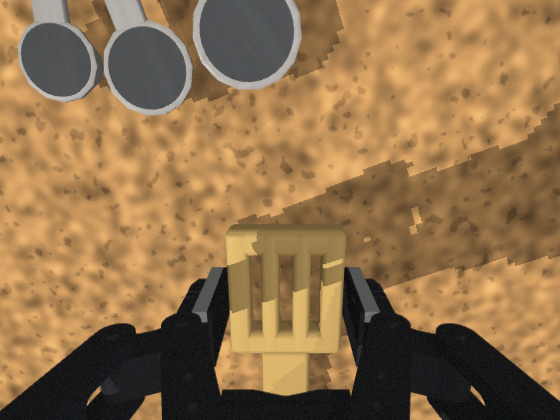

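move_arm([
  {"tx":0,"ty":0,"tz":8,"wx":0,"wy":0,"wz":0,"jaw":-1},
  {"tx":0,"ty":0,"tz":8,"wx":0,"wy":0,"wz":0,"jaw":-1},
  {"tx":0,"ty":0,"tz":8,"wx":0,"wy":0,"wz":0,"jaw":-1},
  {"tx":0,"ty":0,"tz":8,"wx":0,"wy":0,"wz":0,"jaw":-1},
  {"tx":0,"ty":0,"tz":8,"wx":0,"wy":0,"wz":0,"jaw":-1},
  {"tx":0,"ty":0,"tz":0,"wx":0,"wy":0,"wz":0,"jaw":-1},
])

```text
t: 4.2
tcp_pos: [0.5975, -0.069, 0.0703]
ee_rot: [-3.141, -0.002, -0.357]
contact_force: [0.8, 0.4, -1.9]
finger_gap: 0.0492
```

```bash
python3 - <<'E'
from h import *
p,d=vision.grab_frame("wrist"); cv2.imwrite("pics/w4.png",p)
m=vision.camera_model("wrist"); P=cloud("",d,m)
for u,v in [(240,240),(330,240),(287,345),(285,370),(285,380),(285,390)]: print(u,v,P[v-1:v+2,u-1:u+2].reshape(-1,3).mean(0).round(4))
p,d=vision.grab_frame("scene"); cv2.imwrite("pics/s4.png",cv2.resize(p[170:280,190:340],(750,550),interpolation=cv2.INTER_CUBIC))
s=manip.read_state(); print(s["tcp_pos"],s["ee_rot"],s["contact_force"],s["finger_gap"])
E
```

```text
240 240 [ 0.6261 -0.0602  0.0561]
330 240 [ 0.6136 -0.0943  0.0565]
287 345 [ 0.572  -0.0604  0.0556]
285 370 [ 0.5597 -0.0548  0.0558]
285 380 [ 0.5546 -0.0529  0.056 ]
285 390 [ 0.549  -0.0508  0.0558]
[ 0.5966592  -0.06879176  0.06909236] [-3.14142741e+00 -6.00071867e-04 -3.57186907e-01] [-0.49783151  0.52486528 -0.72319424] 0.04895768542971034
```

View pics/w4.png

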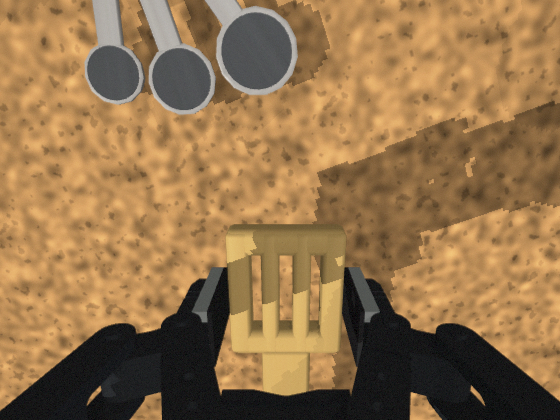

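View pics/s4.png

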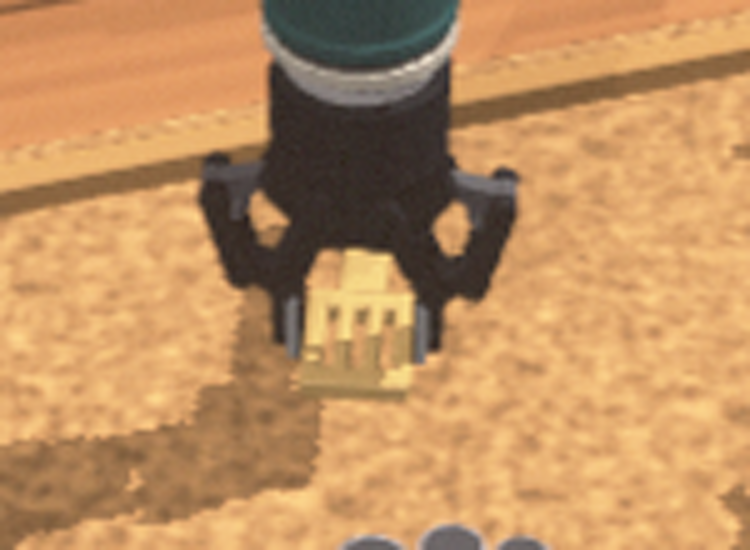

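```bash
python3 - <<'E'
from h import *
P=cloud("top",np.load("top0.npy")); t=cv2.imread("pics/top0.png")
for u in (200,250,340):
  print(u,[(v,*P[v,u][[0,2]].round(4)) for v in range(222,238)])
Q=cloud("scene",np.load("scene0.npy"))
for u in (200,250,310):
  q=Q[150:230,u]; k=q[:,2]>0.014; print(u,q[k&(q[:,0]>.38)][:, [0,1,2]].round(4).tolist())
E
```

```text
200 [(222, np.float64(0.429), np.float64(0.0057)), (223, np.float64(0.4261), np.float64(0.0045)), (224, np.float64(0.4236), np.float64(0.001)), (225, np.float64(0.4171), np.float64(0.0238)), (226, np.float64(0.4143), np.float64(0.0229)), (227, np.float64(0.4114), np.float64(0.0218)), (228, np.float64(0.408), np.float64(0.0246)), (229, np.float64(0.4056), np.float64(0.0209)), (230, np.float64(0.4033), np.float64(0.0161)), (231, np.float64(0.3995), np.float64(0.0216)), (232, np.float64(0.3992), np.float64(0.002)), (233, np.float64(0.3964), np.float64(0.0001)), (234, np.float64(0.3922), np.float64(0.0092)), (235, np.float64(0.3899), np.float64(0.004)), (236, np.float64(0.3865), np.float64(0.007)), (237, np.float64(0.3841), np.float64(0.0022))]
250 [(222, np.float64(0.4297), np.float64(0.0025)), (223, np.float64(0.4266), np.float64(0.0027)), (224, np.float64(0.4234), np.float64(0.0035)), (225, np.float64(0.417), np.float64(0.0256)), (226, np.float64(0.414), np.float64(0.0257)), (227, np.float64(0.4113), np.float64(0.0238)), (228, np.float64(0.4093), np.float64(0.0174)), (229, np.float64(
[... 1059 characters left out ...]
054)), (236, np.float64(0.3863), np.float64(0.0117)), (237, np.float64(0.385), np.float64(-0.0009))]
200 [[1.3494, -0.2925, 0.8788], [1.3494, -0.2925, 0.8788], [0.4024, -0.1715, 0.0193], [0.4053, -0.1722, 0.0186], [0.4117, -0.1732, 0.0212], [0.4145, -0.1738, 0.0204], [0.4175, -0.1745, 0.0198], [0.4187, -0.1749, 0.0176]]
250 [[0.4057, -0.0423, 0.0207], [0.4111, -0.0437, 0.0223], [0.4141, -0.0446, 0.0216], [0.4158, -0.0451, 0.0198], [0.418, -0.0457, 0.0185], [0.4214, -0.0466, 0.0182]]
310 [[0.4056, 0.1218, 0.0229], [0.4084, 0.1208, 0.022], [0.4119, 0.1195, 0.0216], [0.4155, 0.1182, 0.0215], [0.4232, 0.1151, 0.0251], [0.4223, 0.1157, 0.0208], [0.4226, 0.1159, 0.0175], [1.3494, -0.2925, 0.8788]]
```

move_arm([
  {"tx":0,"ty":0,"tz":17,"wx":0,"wy":0,"wz":0.119,"jaw":-1},
  {"tx":0,"ty":0,"tz":17,"wx":0,"wy":0,"wz":0.119,"jaw":-1},
  {"tx":0,"ty":0,"tz":13,"wx":0,"wy":0,"wz":0.119,"jaw":-1},
  {"tx":-12,"ty":0,"tz":0,"wx":0,"wy":-0.12,"wz":0,"jaw":-1},
  {"tx":-12,"ty":0,"tz":0,"wx":0,"wy":-0.12,"wz":0,"jaw":-1},
  {"tx":-12,"ty":0,"tz":0,"wx":0,"wy":-0.12,"wz":0,"jaw":-1},
  {"tx":-12,"ty":0,"tz":0,"wx":0,"wy":-0.12,"wz":0,"jaw":-1},
  {"tx":-12,"ty":0,"tz":0,"wx":0,"wy":-0.12,"wz":0,"jaw":-1},
  {"tx":0,"ty":0,"tz":0,"wx":0,"wy":0,"wz":0,"jaw":-1},
])

```text
t: 5.2
tcp_pos: [0.5537, -0.0544, 0.1148]
ee_rot: [-3.1, -0.464, 0.004]
contact_force: [-1.2, -0.1, -1.6]
finger_gap: 0.049
```

```bash
python3 - <<'E'
from h import *
p,d=vision.grab_frame("wrist"); cv2.imwrite("pics/w5.png",p)
p,d=vision.grab_frame("scene"); cv2.imwrite("pics/s5.png",cv2.resize(p[150:270,190:340],(750,600),interpolation=cv2.INTER_CUBIC)); np.save("s5.npy",d)
s=manip.read_state(); print(s["tcp_pos"],s["ee_rot"],s["contact_force"],s["finger_gap"])
E
```

```text
[ 0.55620453 -0.05560886  0.11572795] [-3.1030202  -0.46533     0.00579548] [ 1.35136002 -0.22661132 -0.66418814] 0.049204622840281695
```

View pics/w5.png

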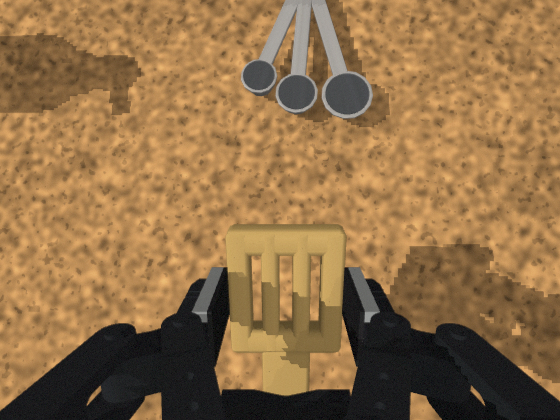

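View pics/s5.png

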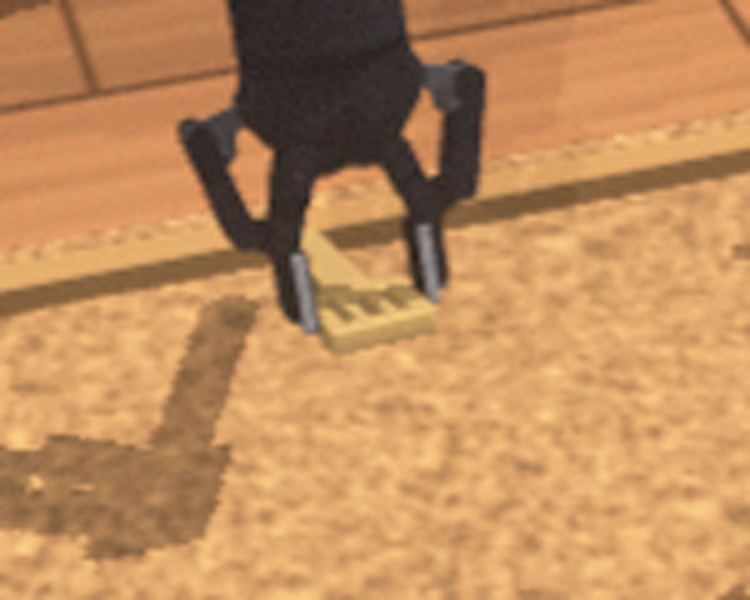

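move_arm([
  {"tx":-5,"ty":0,"tz":0,"wx":-0.017,"wy":-0.035,"wz":-0.012,"jaw":-1},
  {"tx":-5,"ty":0,"tz":0,"wx":-0.017,"wy":-0.035,"wz":-0.012,"jaw":-1},
  {"tx":-5,"ty":0,"tz":0,"wx":0,"wy":-0.035,"wz":0,"jaw":-1},
  {"tx":-5,"ty":0,"tz":0,"wx":0,"wy":-0.03,"wz":0,"jaw":-1},
  {"tx":0,"ty":0,"tz":0,"wx":0,"wy":0,"wz":0,"jaw":-1},
])

```text
t: 5.8
tcp_pos: [0.5418, -0.0534, 0.1166]
ee_rot: [-3.129, -0.573, 0.001]
contact_force: [0.3, 0.6, -0.6]
finger_gap: 0.0492
```

move_arm([
  {"tx":0,"ty":0,"tz":-5,"wx":-0.011,"wy":0,"wz":-0.005,"jaw":-1},
  {"tx":0,"ty":0,"tz":-4,"wx":0,"wy":0,"wz":0,"jaw":-1},
  {"tx":0,"ty":0,"tz":-3,"wx":0,"wy":0,"wz":0,"jaw":-1},
  {"tx":-4,"ty":0,"tz":-1,"wx":0,"wy":0,"wz":0,"jaw":-1},
  {"tx":-4,"ty":0,"tz":0,"wx":0,"wy":0,"wz":0,"jaw":-1},
  {"tx":0,"ty":0,"tz":0,"wx":0,"wy":0,"wz":0,"jaw":-1},
])

```text
t: 6.4
tcp_pos: [0.5329, -0.0551, 0.1036]
ee_rot: [-3.139, -0.575, 0.005]
contact_force: [-0.2, 0.7, -0.5]
finger_gap: 0.0489
```

```bash
python3 - <<'E'
from h import *
p,d=vision.grab_frame("scene"); cv2.imwrite("pics/s6.png",cv2.resize(p[150:270,190:340],(750,600),interpolation=cv2.INTER_CUBIC)); np.save("s6.npy",d)
s=manip.read_state(); print(s["tcp_pos"],s["ee_rot"],s["contact_force"],s["finger_gap"])
E
```

```text
[ 0.5330832  -0.05521261  0.10371991] [-3.13882049 -0.57496964  0.00468163] [-0.89346014  0.45881265 -0.32551508] 0.049011610159561514
```

View pics/s6.png

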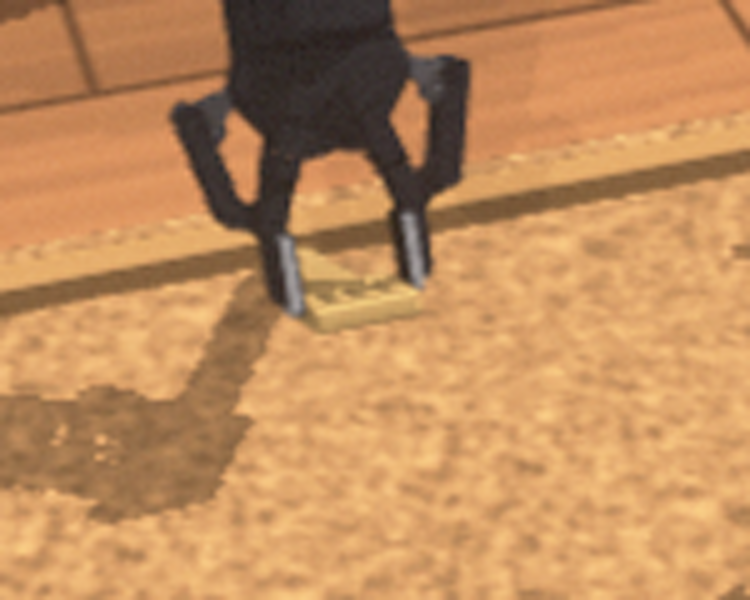

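move_arm([
  {"tx":-2,"ty":0,"tz":-1,"wx":0,"wy":0,"wz":0,"jaw":-1},
  {"tx":-2,"ty":0,"tz":-1,"wx":0,"wy":0,"wz":0,"jaw":-1},
  {"tx":-2,"ty":0,"tz":-1,"wx":0,"wy":0,"wz":0,"jaw":-1},
])

```text
t: 6.75
tcp_pos: [0.5296, -0.0555, 0.1022]
ee_rot: [-3.138, -0.581, 0.004]
contact_force: [9.1, 0.4, 5.1]
finger_gap: 0.0492
```

move_arm([
  {"tx":-3.3,"ty":0,"tz":4.2,"wx":0,"wy":0,"wz":0,"jaw":-1},
  {"tx":-3.3,"ty":0,"tz":4.2,"wx":0,"wy":0,"wz":0,"jaw":-1},
  {"tx":-3.3,"ty":0,"tz":4.2,"wx":0,"wy":0,"wz":0,"jaw":-1},
  {"tx":-4.7,"ty":0,"tz":4.7,"wx":0,"wy":0,"wz":0,"jaw":-1},
  {"tx":-4.7,"ty":0,"tz":4.7,"wx":0,"wy":0,"wz":0,"jaw":-1},
  {"tx":-4.7,"ty":0,"tz":4.7,"wx":0,"wy":0,"wz":0,"jaw":-1},
])

```text
t: 7.35
tcp_pos: [0.5038, -0.0556, 0.1282]
ee_rot: [-3.139, -0.577, 0.004]
contact_force: [3.0, 1.1, 1.2]
finger_gap: 0.0494
```

```bash
python3 - <<'E'
from h import *
p,d=vision.grab_frame("wrist"); cv2.imwrite("pics/w7.png",p); m=vision.camera_model("wrist"); P=cloud("",d,m)
p,d=vision.grab_frame("scene"); cv2.imwrite("pics/s7.png",cv2.resize(p[150:270,190:340],(750,600),interpolation=cv2.INTER_CUBIC)); np.save("s7.npy",d); np.save("w7.npy",P)
s=manip.read_state(); print(s["tcp_pos"],s["ee_rot"],s["contact_force"],s["finger_gap"])
E
```

```text
[ 0.50314732 -0.05542777  0.12817292] [-3.13943417 -0.57679154  0.00468644] [ 3.15386998  0.07467399 -0.44029238] 0.049007408699761175
```

View pics/w7.png

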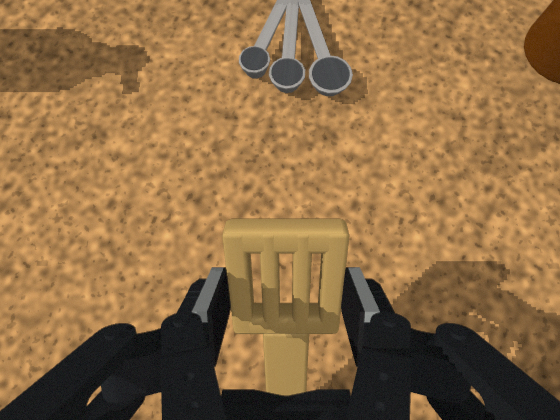

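View pics/s7.png

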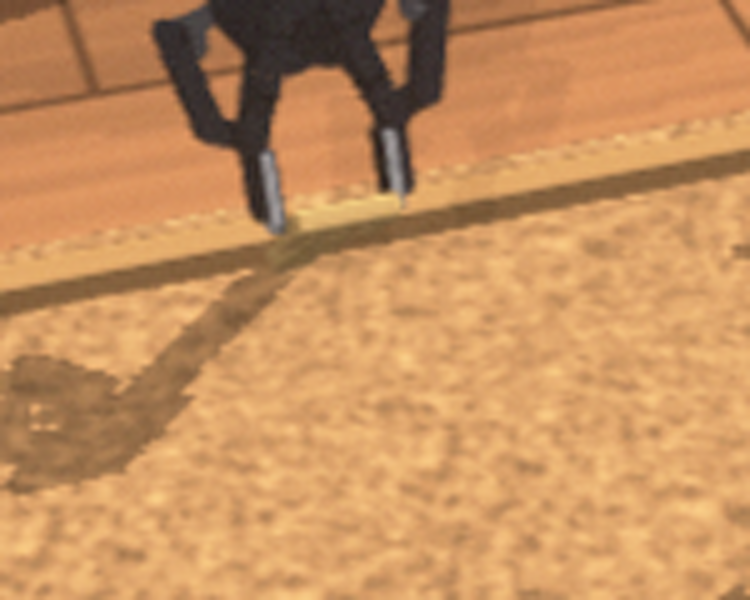

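```bash
cat >> h.py <<'E'
def spat(P,pix):
    q=np.array([np.median(P[v-1:v+2,u-1:u+2].reshape(-1,3),0) for u,v in pix]); c=q.mean(0); _,_,V=np.linalg.svd(q-c); n=V[2]; n=n*np.sign(n[2] if abs(n[2])>.2 else -n[0]); return q,c,n
E
python3 - <<'E'
from h import *
P=np.load("w7.npy"); q,c,n=spat(P,[(238,260),(334,260),(286,243),(286,327),(240,300),(332,300)])
print(q.round(4),n,"pitch",np.arctan2(-n[0],n[2]))
for pt in [(286,240),(286,326),(286,345),(286,385)]: print(pt,P[pt[1],pt[0]].round(4))
E
```

```text
[[ 0.5223 -0.0365  0.1293]
 [ 0.5226 -0.0749  0.1294]
 [ 0.5282 -0.0557  0.1357]
 [ 0.4959 -0.0558  0.0994]
 [ 0.5074 -0.0357  0.1126]
 [ 0.5076 -0.0758  0.1126]] [-0.74645744 -0.00450662  0.6654179 ] pitch 0.8427337603311567
(286, 240) [ 0.5292 -0.0557  0.1366]
(286, 326) [ 0.4964 -0.0558  0.1005]
(286, 345) [ 0.4874 -0.0558  0.0907]
(286, 385) [ 0.4656 -0.0559  0.0664]
```

move_arm([
  {"tx":-5.4,"ty":0,"tz":3.9,"wx":0,"wy":0,"wz":0,"jaw":-1},
  {"tx":-5.4,"ty":0,"tz":3.9,"wx":0,"wy":0,"wz":0,"jaw":-1},
  {"tx":-5.4,"ty":0,"tz":3.9,"wx":0,"wy":0,"wz":0,"jaw":-1},
  {"tx":-6,"ty":0,"tz":3.1,"wx":0,"wy":0,"wz":0,"jaw":-1},
  {"tx":-6,"ty":0,"tz":3.1,"wx":0,"wy":0,"wz":0,"jaw":-1},
  {"tx":-6,"ty":0,"tz":3.1,"wx":0,"wy":0,"wz":0,"jaw":-1},
  {"tx":-6.5,"ty":0,"tz":2.1,"wx":0,"wy":0,"wz":0,"jaw":-1},
  {"tx":-6.5,"ty":0,"tz":2.1,"wx":0,"wy":0,"wz":0,"jaw":-1},
  {"tx":-6.5,"ty":0,"tz":2.1,"wx":0,"wy":0,"wz":0,"jaw":-1},
])

```text
t: 8.35
tcp_pos: [0.4483, -0.0551, 0.1545]
ee_rot: [-3.139, -0.574, 0.004]
contact_force: [1.6, 0.3, -0.7]
finger_gap: 0.049
```

```bash
python3 - <<'E'
from h import *
p,d=vision.grab_frame("wrist"); cv2.imwrite("pics/w8.png",p); m=vision.camera_model("wrist"); P=cloud("",d,m)
p,d=vision.grab_frame("scene"); cv2.imwrite("pics/s8.png",cv2.resize(p[130:250,190:340],(750,600),interpolation=cv2.INTER_CUBIC)); np.save("s8.npy",d); np.save("w8.npy",P)
s=manip.read_state(); print(s["tcp_pos"],s["ee_rot"],s["contact_force"],s["finger_gap"])
E
```

```text
[ 0.44775264 -0.05497413  0.15444164] [-3.1386653  -0.5741395   0.00398169] [ 0.34095644 -1.11816624 -1.71485145] 0.04871157679534407
```

View pics/w8.png

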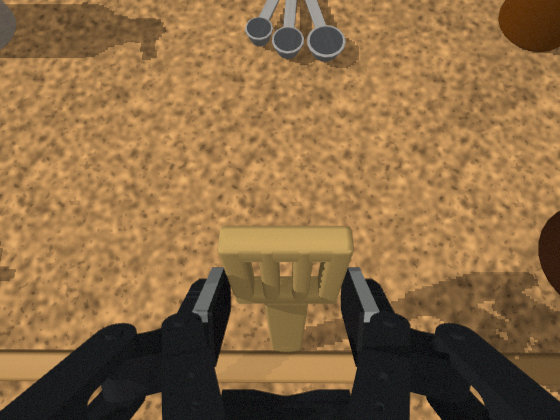

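View pics/s8.png

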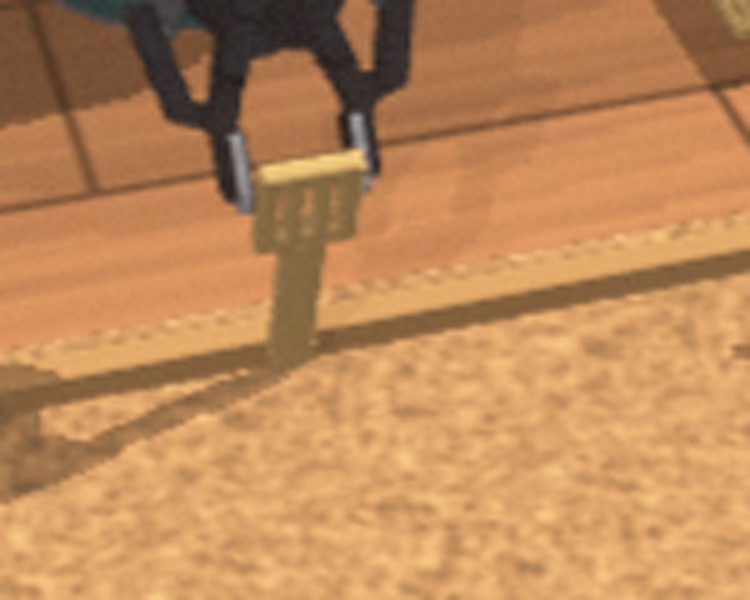

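move_arm([
  {"tx":-6,"ty":0,"tz":1.6,"wx":0,"wy":0,"wz":0,"jaw":-1},
  {"tx":-6,"ty":0,"tz":1.2,"wx":0,"wy":0,"wz":0,"jaw":-1},
  {"tx":-6,"ty":0,"tz":0.6,"wx":0,"wy":0,"wz":0,"jaw":-1},
  {"tx":-5,"ty":0,"tz":0,"wx":0,"wy":0,"wz":0,"jaw":-1},
  {"tx":0,"ty":0,"tz":0,"wx":0,"wy":0,"wz":0,"jaw":-1},
  {"tx":0,"ty":0,"tz":0,"wx":0,"wy":0,"wz":0,"jaw":-1},
])

```text
t: 9.05
tcp_pos: [0.4339, -0.0571, 0.164]
ee_rot: [-3.137, -0.565, 0.004]
contact_force: [0.7, -0.1, -1.7]
finger_gap: 0.0488
```

```bash
python3 - <<'E'
from h import *
p,d=vision.grab_frame("wrist"); cv2.imwrite("pics/w9.png",p); m=vision.camera_model("wrist"); P=cloud("",d,m)
p,d=vision.grab_frame("scene"); cv2.imwrite("pics/s9.png",cv2.resize(p[130:250,190:340],(750,600),interpolation=cv2.INTER_CUBIC)); np.save("s9.npy",d); np.save("w9.npy",P)
s=manip.read_state(); print(s["tcp_pos"],s["ee_rot"],s["contact_force"],s["finger_gap"])
E
```

```text
[ 0.43402342 -0.05711263  0.1639572 ] [-3.13702896 -0.56493854  0.00436086] [ 1.00257126  1.12166297 -0.86304318] 0.04853677993446872
```

View pics/s9.png

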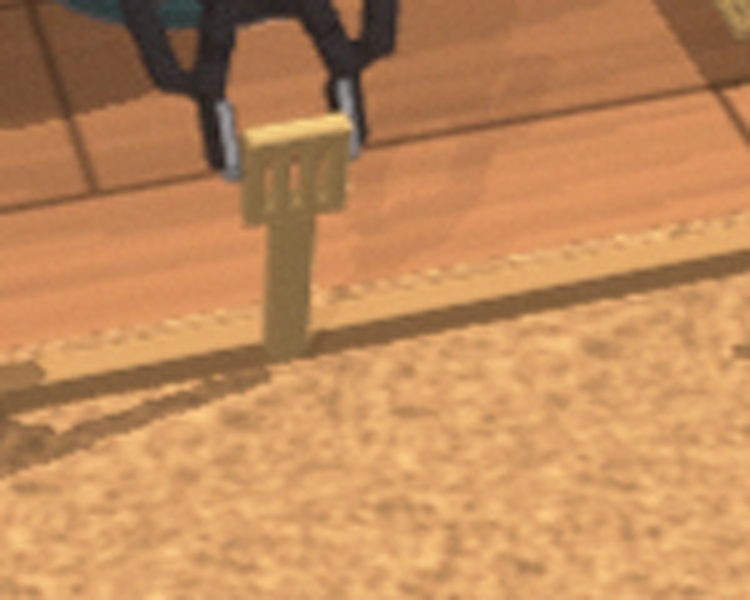

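View pics/w9.png

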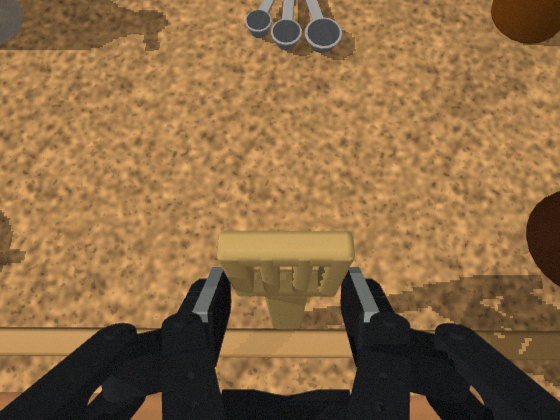

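```bash
python3 - <<'E'
from h import *
Q=cloud("scene",np.load("s9.npy")); P=np.load("w9.npy")
for x,y in [(250,215),(340,200),(297,215),(295,235),(290,270),(288,300),(286,330),(285,345),(285,352),(285,358)]:
    u,v=int(190+x/5),int(130+y/5); print((u,v),Q[v,u].round(4))
print([P[v,286].round(4).tolist() for v in (240,250,280,300,320)])
s=Q[168:200,246:251]; 
E
```

```text
(240, 173) [ 0.4547 -0.0787  0.1301]
(258, 170) [ 0.4554 -0.0352  0.13  ]
(249, 173) [ 0.4516 -0.0562  0.1226]
(249, 177) [ 0.453  -0.0567  0.1116]
(248, 184) [ 0.4469 -0.0579  0.0851]
(247, 190) [ 0.4434 -0.0598  0.0634]
(247, 196) [ 0.4372 -0.0585  0.0381]
(247, 199) [ 0.4355 -0.0582  0.0264]
(247, 200) [ 0.433  -0.0576  0.0208]
(247, 201) [ 0.4339 -0.0579  0.0182]
[[0.4583, -0.0574, 0.182], [0.4547, -0.0575, 0.1826], [0.4479, -0.0574, 0.1354], [0.4391, -0.0574, 0.1177], [0.4276, -0.0572, 0.0587]]
```

move_arm([
  {"tx":0,"ty":0,"tz":-3,"wx":0,"wy":0,"wz":0,"jaw":-1},
  {"tx":0,"ty":0,"tz":-3,"wx":0,"wy":0,"wz":0,"jaw":-1},
  {"tx":0,"ty":0,"tz":-2,"wx":0,"wy":0,"wz":0,"jaw":-1},
  {"tx":0,"ty":0,"tz":0,"wx":0,"wy":0,"wz":0,"jaw":-1},
])

```text
t: 9.55
tcp_pos: [0.4367, -0.0578, 0.1578]
ee_rot: [-3.136, -0.561, 0.004]
contact_force: [0.6, -0.3, 0.1]
finger_gap: 0.0486
```

move_arm([
  {"tx":0,"ty":0,"tz":-2,"wx":0,"wy":0,"wz":0,"jaw":-1},
  {"tx":0,"ty":0,"tz":-2,"wx":0,"wy":0,"wz":0,"jaw":-1},
  {"tx":0,"ty":0,"tz":-1,"wx":0,"wy":0,"wz":0,"jaw":-1},
  {"tx":0,"ty":0,"tz":0,"wx":0,"wy":0,"wz":0,"jaw":-1},
])

```text
t: 9.95
tcp_pos: [0.4384, -0.0582, 0.1543]
ee_rot: [-3.136, -0.559, 0.004]
contact_force: [1.1, -0.4, 0.0]
finger_gap: 0.0487
```

```bash
python3 - <<'E'
from h import *
p,d=vision.grab_frame("scene"); cv2.imwrite("pics/s10.png",cv2.resize(p[130:250,190:340],(750,600),interpolation=cv2.INTER_CUBIC)); np.save("s10.npy",d)
s=manip.read_state(); print(s["tcp_pos"],s["ee_rot"],s["contact_force"],s["finger_gap"])
Q=cloud("scene",d)
for v in range(160,207,3): print(v,Q[v,247].round(4), Q[v,249].round(4))
E
```

```text
[ 0.43834183 -0.05818847  0.15435207] [-3.13597941 -0.55918531  0.00438684] [ 0.57584723 -0.79172687 -0.61924552] 0.048699335513416715
160 [ 0.4635 -0.0635  0.1717] [ 0.4614 -0.0583  0.169 ]
163 [ 0.4676 -0.0647  0.1664] [ 0.4664 -0.0597  0.1644]
166 [ 0.4661 -0.0645  0.1565] [ 0.2745 -0.0093 -0.0014]
169 [ 0.463  -0.0638  0.1452] [ 0.4524 -0.0562  0.1353]
172 [ 0.4625 -0.0638  0.1359] [ 0.4533 -0.0566  0.1271]
175 [ 0.4569 -0.0625  0.1221] [ 0.4593 -0.0583  0.1231]
178 [ 0.4531 -0.0617  0.1098] [ 0.4585 -0.0582  0.1132]
181 [ 0.4562 -0.0626  0.1032] [ 0.454  -0.0571  0.1002]
184 [ 0.451  -0.0614  0.0893] [ 0.4517 -0.0566  0.0887]
187 [ 0.4473 -0.0606  0.0765] [ 0.4498 -0.0563  0.0775]
190 [ 0.4429 -0.0596  0.0629] [ 0.4477 -0.0559  0.0661]
193 [ 0.4425 -0.0597  0.0528] [ 0.4432 -0.0548  0.0522]
196 [ 0.4414 -0.0596  0.0419] [ 0.4386 -0.0537  0.0381]
199 [ 0.4363 -0.0584  0.0272] [ 0.4371 -0.0534  0.0266]
202 [ 0.4373 -0.0588  0.018 ] [ 0.4327 -0.0524  0.0123]
205 [ 0.4302 -0.0572  0.0009] [ 0.4352 -0.0532  0.0044]
```

View pics/s10.png

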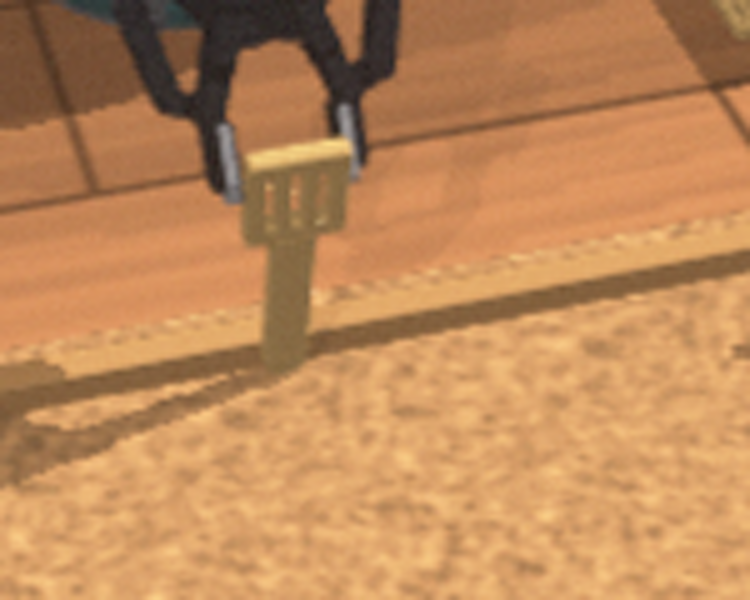

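move_arm([
  {"tx":3,"ty":0,"tz":20,"wx":0,"wy":0,"wz":0,"jaw":-1},
  {"tx":7,"ty":0,"tz":24,"wx":0,"wy":0.05,"wz":0,"jaw":-1},
  {"tx":7,"ty":0,"tz":24,"wx":0,"wy":0.05,"wz":0,"jaw":-1},
  {"tx":7,"ty":-10,"tz":24,"wx":0,"wy":0.05,"wz":0,"jaw":-1},
  {"tx":7,"ty":-20,"tz":22,"wx":0,"wy":0.05,"wz":0,"jaw":-1},
  {"tx":8,"ty":-30,"tz":0,"wx":0,"wy":0.05,"wz":0,"jaw":-1},
  {"tx":8,"ty":-30,"tz":0,"wx":0,"wy":0,"wz":0,"jaw":-1},
  {"tx":8,"ty":-30,"tz":0,"wx":0,"wy":0,"wz":0,"jaw":-1},
  {"tx":8,"ty":-30,"tz":0,"wx":0,"wy":0,"wz":0,"jaw":-1},
  {"tx":0,"ty":0,"tz":0,"wx":0,"wy":0,"wz":0,"jaw":-1},
])

```text
t: 11.0
tcp_pos: [0.5009, -0.206, 0.247]
ee_rot: [-3.119, -0.362, 0.007]
contact_force: [0.4, 0.5, -0.1]
finger_gap: 0.049
```

```bash
python3 - <<'E'
from h import *
p,d=vision.grab_frame("scene"); cv2.imwrite("pics/s11.png",cv2.resize(p[60:270,60:340],(800,600),interpolation=cv2.INTER_CUBIC)); np.save("s11.npy",d)
p,d=vision.grab_frame("wrist"); cv2.imwrite("pics/w11.png",p);np.save("w11.npy",d); import pickle; pickle.dump(vision.camera_model("wrist"),open("w11.pkl","wb"))
s=manip.read_state(); print(s["tcp_pos"],s["ee_rot"],s["contact_force"],s["finger_gap"])
E
```

```text
[ 0.49882684 -0.20216742  0.24599747] [-3.1154861  -0.35866529  0.00718554] [-1.25900377  0.50940256 -1.03148654] 0.04906549118945656
```

View pics/s11.png

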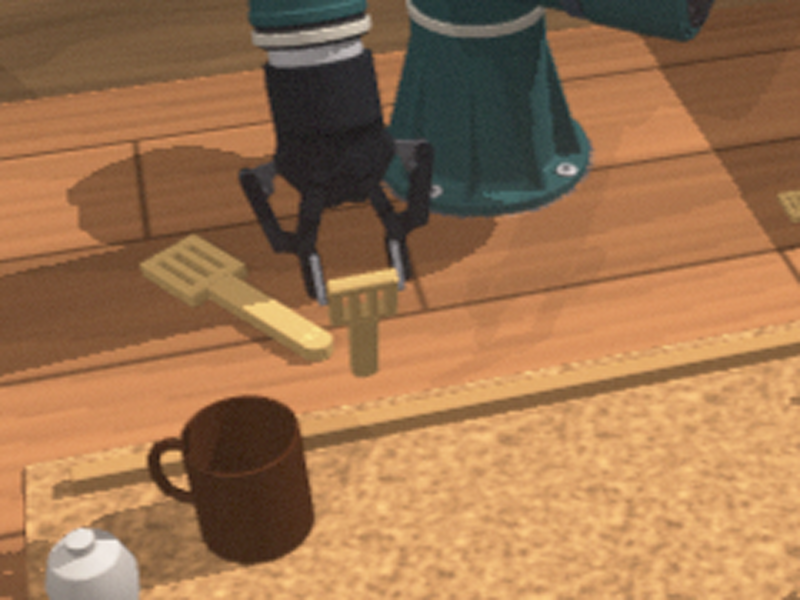

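View pics/w11.png

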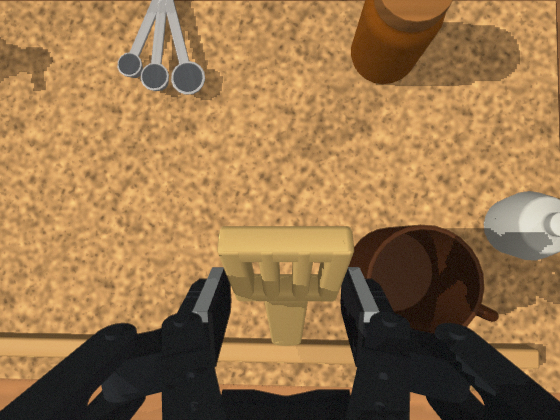

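```bash
python3 - <<'E'
from h import *
import pickle; m=pickle.load(open("w11.pkl","rb")); P=cloud("",np.load("w11.npy"),m)
C=P[215:335,340:492].reshape(-1,3); q=C[(C[:,2]>.1)&(C[:,2]<.112)]
print(len(q),q.min(0),q.max(0))
for R0 in (.043,.044,.045):
    r=least_squares(lambda p:np.hypot(q[:,0]-p[0],q[:,1]-p[1])-R0,[.494,-.31],loss="soft_l1",f_scale=.002); print(R0,r.x.round(4),np.median(abs(r.fun)))
r=least_squares(lambda p:np.hypot(q[:,0]-p[0],q[:,1]-p[1])-p[2],[.494,-.31,.044],loss="soft_l1",f_scale=.002); print(r.x)
Q=cloud("scene",np.load("s11.npy"))
def px(x,y): return int(round(60+x*.35)),int(round(60+y*.35))
for x,y in [(365,285),(365,300),(365,312),(364,325),(364,340),(364,355),(364,368),(364,374),(364,378)]:
    u,v=px(x,y); print((u,v),Q[v,u].round(4))
u,v=px(364,374); K=None
E
```

```text
1263 [ 0.45960589 -0.35383533  0.10001142] [ 0.53750586 -0.2621802   0.10562888]
0.043 [ 0.493  -0.3076] 0.0009949147879067671
0.044 [ 0.492 -0.307] 0.0010428926967047183
0.045 [ 0.4909 -0.3065] 0.0011213949077046662
[ 0.49238207 -0.30724374  0.0436112 ]
(188, 160) [ 0.5345 -0.2037  0.2541]
(188, 165) [ 0.5204 -0.2034  0.2306]
(188, 169) [ 0.51   -0.2032  0.2121]
(187, 174) [ 0.5037 -0.2059  0.1942]
(187, 179) [ 0.4916 -0.206   0.1707]
(187, 184) [ 0.4814 -0.2063  0.1482]
(187, 189) [ 0.4662 -0.2062  0.1209]
(187, 191) [ 0.4622 -0.2063  0.1114]
(187, 192) [ 0.3355 -0.1943 -0.0015]
```

```bash
python3 - <<'E'
from h import *
import pickle; m=pickle.load(open("w11.pkl","rb")); P=cloud("",np.load("w11.npy"),m)
for v in list(range(224,262,3))+[275,285,300,310,320,330,338,342]: print(v,P[v,286].round(4),P[v,246].round(4))
Q=cloud("scene",np.load("s11.npy"))
for v in range(150,194): print(v,Q[v,187].round(4),Q[v,190].round(4))
E
python3 -c "
import cv2
a=cv2.imread('pics/s11.png')[240:400,300:430]; cv2.imwrite('pics/s11c.png',cv2.resize(a,(480,590)))"
```

```text
224 [ 0.5392 -0.1962  0.0043] [ 0.5385 -0.1531  0.0041]
227 [ 0.5311 -0.2023  0.2564] [ 0.5308 -0.1876  0.2559]
230 [ 0.53   -0.2023  0.2571] [ 0.5297 -0.1879  0.2574]
233 [ 0.5289 -0.2024  0.2574] [ 0.5287 -0.1879  0.2578]
236 [ 0.5278 -0.2024  0.2577] [ 0.5276 -0.1878  0.2568]
239 [ 0.5267 -0.2024  0.2578] [ 0.5265 -0.1881  0.2587]
242 [ 0.5257 -0.2024  0.2594] [ 0.5254 -0.1881  0.2584]
245 [ 0.5246 -0.2025  0.2594] [ 0.5244 -0.1883  0.2596]
248 [ 0.5236 -0.2025  0.2596] [ 0.5233 -0.1883  0.2594]
251 [ 0.5225 -0.2025  0.2586] [ 0.5223 -0.1883  0.2595]
254 [ 0.5215 -0.2025  0.2593] [ 0.5212 -0.1882  0.2587]
257 [ 0.5202 -0.2024  0.2554] [ 0.5199 -0.1877  0.2549]
260 [ 0.5189 -0.2024  0.2534] [ 0.5186 -0.1876  0.2535]
275 [ 0.5088 -0.2016  0.2129] [ 0.5115 -0.1858  0.2394]
285 [ 0.5045 -0.2018  0.2167] [ 0.5062 -0.1848  0.2308]
300 [ 0.4964 -0.2018  0.2105] [ 0.4963 -0.1824  0.2122]
310 [ 0.4886 -0.2016  0.1964] [ 0.4465 -0.1548  0.0018]
320 [ 0.4787 -0.2013  0.1768] [ 0.4364 -0.1553  0.0036]
330 [ 0.4675 -0.201   0.1559] [ 0.426  -0.1555  0.0036]
338 [ 0.4565 -0.2007  0.1353] [ 0.41
[... 1848 characters left out ...]
6] [ 0.487  -0.1996  0.1599]
182 [ 0.486  -0.2062  0.1577] [ 0.4844 -0.1995  0.1549]
183 [ 0.484  -0.2063  0.1533] [ 0.477  -0.199   0.1458]
184 [ 0.4814 -0.2063  0.1482] [ 0.4776 -0.1993  0.1434]
185 [ 0.4762 -0.206   0.141 ] [ 0.4751 -0.1993  0.1384]
186 [ 0.4767 -0.2064  0.1386] [ 0.4743 -0.1995  0.1349]
187 [ 0.4725 -0.2062  0.1321] [ 0.4688 -0.1992  0.1274]
188 [ 0.4678 -0.206   0.1252] [ 0.4661 -0.1992  0.1221]
189 [ 0.4662 -0.2062  0.1209] [ 0.4652 -0.1993  0.1184]
190 [ 0.461  -0.2059  0.1134] [ 0.4631 -0.1994  0.1136]
191 [ 0.4622 -0.2063  0.1114] [ 0.3381 -0.1866  0.0023]
192 [ 0.3355 -0.1943 -0.0015] [ 0.3419 -0.1873  0.0022]
193 [ 0.3379 -0.1949 -0.0029] [ 0.3392 -0.1873 -0.0036]
```

View pics/s11c.png

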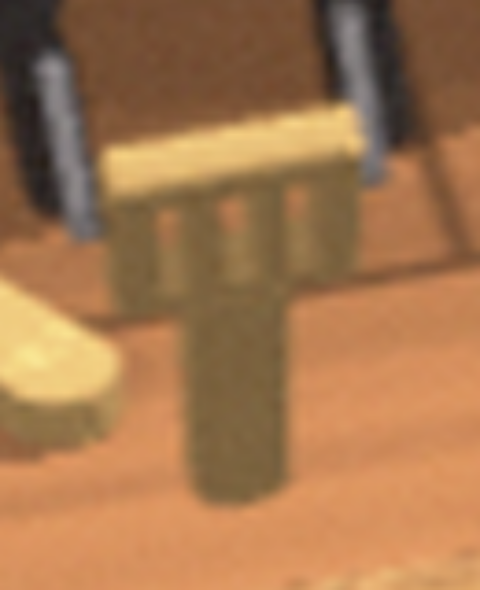

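move_arm([
  {"tx":4,"ty":-10,"tz":10,"wx":-0.012,"wy":0,"wz":-0.009,"jaw":-1},
  {"tx":4,"ty":-16,"tz":6,"wx":-0.012,"wy":0,"wz":-0.009,"jaw":-1},
  {"tx":4,"ty":-20,"tz":0,"wx":0,"wy":0,"wz":0,"jaw":-1},
  {"tx":4,"ty":-20,"tz":0,"wx":0,"wy":0,"wz":0,"jaw":-1},
  {"tx":0,"ty":-20,"tz":0,"wx":0,"wy":0,"wz":0,"jaw":-1},
  {"tx":0,"ty":-20,"tz":0,"wx":0,"wy":0,"wz":0,"jaw":-1},
  {"tx":0,"ty":0,"tz":0,"wx":0,"wy":0,"wz":0,"jaw":-1},
  {"tx":0,"ty":0,"tz":0,"wx":0,"wy":0,"wz":0,"jaw":-1},
])

```text
t: 11.9
tcp_pos: [0.5152, -0.309, 0.2621]
ee_rot: [-3.141, -0.359, -0.002]
contact_force: [-0.2, 0.4, -1.3]
finger_gap: 0.0485
```

```bash
python3 - <<'E'
from h import *
s=manip.read_state(); print(s["tcp_pos"],s["ee_rot"],s["contact_force"],s["finger_gap"])
p,d=vision.grab_frame("wrist"); m=vision.camera_model("wrist"); cv2.imwrite("pics/w12.png",p); P=cloud("",d,m)
p,d=vision.grab_frame("scene"); cv2.imwrite("pics/s12.png",cv2.resize(p[90:270,60:300],(800,600),interpolation=cv2.INTER_CUBIC)); np.save("s12.npy",d)
for v in list(range(224,262,3))+[300,310,320,330,338,342]: print(v,P[v,286].round(4))
C=P[200:420].reshape(-1,3); q=C[(C[:,2]>.1)&(C[:,2]<.108)&(C[:,1]<-.25)&(abs(C[:,0]-.493)<.06)&(abs(C[:,1]+.308)<.06)]
r=least_squares(lambda p:np.hypot(q[:,0]-p[0],q[:,1]-p[1])-.044,[.494,-.31],loss="soft_l1",f_scale=.002); print(len(q),r.x.round(4),np.median(abs(r.fun)))
E
```

```text
[ 0.51515062 -0.30899588  0.26212953] [-3.14135009e+00 -3.59310823e-01 -1.88115572e-03] [-0.19584125  0.36791776 -1.29617387] 0.04848285758176037
224 [ 0.5561 -0.3088  0.0038]
227 [ 0.5473 -0.3086  0.2716]
230 [ 0.5462 -0.3086  0.272 ]
233 [ 0.5451 -0.3086  0.2732]
236 [ 0.544  -0.3086  0.2736]
239 [ 0.5429 -0.3086  0.2723]
242 [ 0.5419 -0.3086  0.2757]
245 [ 0.5409 -0.3086  0.2757]
248 [ 0.5398 -0.3086  0.2744]
251 [ 0.5387 -0.3086  0.2753]
254 [ 0.5377 -0.3086  0.2751]
257 [ 0.5364 -0.3086  0.272 ]
260 [ 0.5352 -0.3086  0.2699]
300 [ 0.5126 -0.3086  0.2263]
310 [ 0.5049 -0.3086  0.2128]
320 [ 0.4951 -0.3086  0.1935]
330 [ 0.4839 -0.3086  0.1727]
338 [ 0.4727 -0.3086  0.1508]
342 [ 0.4662 -0.3086  0.1383]
956 [ 0.4938 -0.3087] 0.0010355183964711953
```

View pics/s12.png

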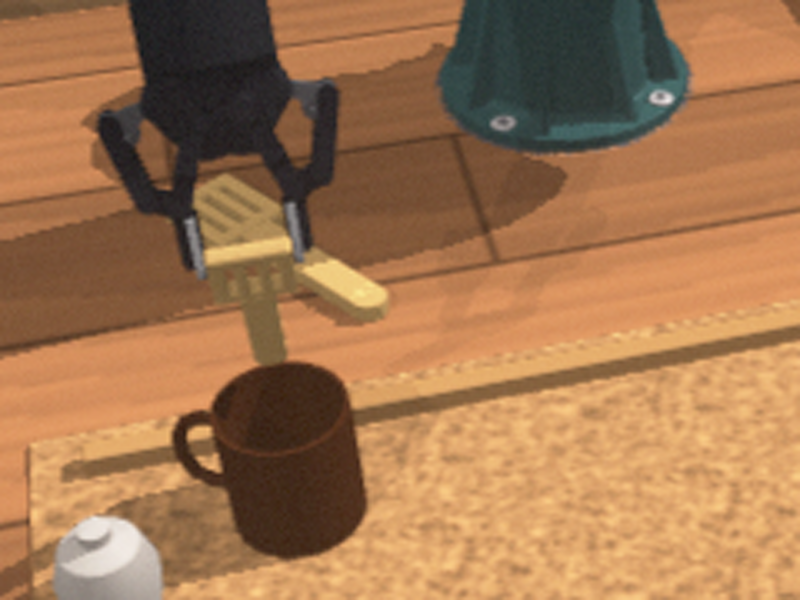

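View pics/w12.png

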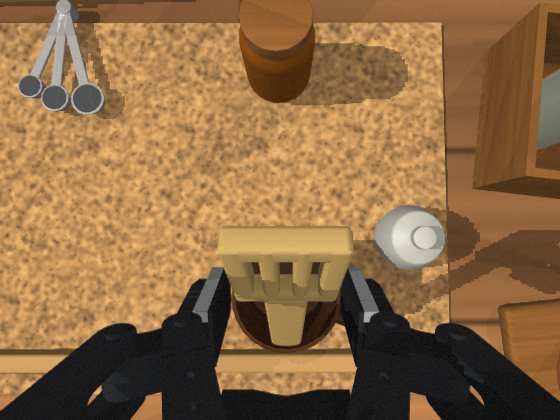

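move_arm([
  {"tx":4,"ty":0,"tz":0,"wx":0,"wy":0,"wz":0,"jaw":-1},
  {"tx":0,"ty":0,"tz":-12,"wx":0,"wy":0,"wz":0,"jaw":-1},
  {"tx":0,"ty":0,"tz":-12,"wx":0,"wy":0,"wz":0,"jaw":-1},
  {"tx":0,"ty":0,"tz":-12,"wx":0,"wy":0,"wz":0,"jaw":-1},
  {"tx":0,"ty":0,"tz":-12,"wx":0,"wy":0,"wz":0,"jaw":-1},
  {"tx":0,"ty":0,"tz":-12,"wx":0,"wy":0,"wz":0,"jaw":-1},
  {"tx":0,"ty":0,"tz":-12,"wx":0,"wy":0,"wz":0,"jaw":-1},
  {"tx":0,"ty":0,"tz":-12,"wx":0,"wy":0,"wz":0,"jaw":-1},
  {"tx":0,"ty":0,"tz":-10,"wx":0,"wy":0,"wz":0,"jaw":-1},
  {"tx":0,"ty":0,"tz":0,"wx":0,"wy":0,"wz":0,"jaw":-1},
])

```text
t: 13.0
tcp_pos: [0.5186, -0.3073, 0.1668]
ee_rot: [-3.14, -0.358, -0.001]
contact_force: [-0.4, -0.3, -1.3]
finger_gap: 0.0486
```

```bash
python3 - <<'E'
from h import *
s=manip.read_state(); print(s["tcp_pos"],s["ee_rot"],s["contact_force"],s["finger_gap"])
p,d=vision.grab_frame("wrist"); m=vision.camera_model("wrist"); cv2.imwrite("pics/w13.png",p); P=cloud("",d,m)
p,d=vision.grab_frame("scene"); cv2.imwrite("pics/s13.png",cv2.resize(p[90:270,60:300],(800,600),interpolation=cv2.INTER_CUBIC))
for v in list(range(227,262,6))+[300,310,320,330]: print(v,P[v,286].round(4))
C=P[200:420].reshape(-1,3); q=C[(C[:,2]>.1)&(C[:,2]<.108)&(abs(C[:,0]-.493)<.06)&(abs(C[:,1]+.308)<.06)]
r=least_squares(lambda p:np.hypot(q[:,0]-p[0],q[:,1]-p[1])-.044,[.494,-.31],loss="soft_l1",f_scale=.002); print(len(q),r.x.round(4),np.median(abs(r.fun)))
E
```

```text
[ 0.51864875 -0.30734057  0.16676591] [-3.14012618e+00 -3.57831774e-01 -9.76962811e-04] [-0.42383713 -0.3265014  -1.25933238] 0.04858837365817828
227 [ 0.5514 -0.3081  0.1766]
233 [ 0.5492 -0.3081  0.1781]
239 [ 0.547  -0.3081  0.179 ]
245 [ 0.5449 -0.3081  0.1803]
251 [ 0.5427 -0.3081  0.1803]
257 [ 0.5405 -0.3081  0.1785]
300 [ 0.5168 -0.3081  0.1331]
310 [ 0.5089 -0.3081  0.1182]
320 [ 0.4994 -0.3082  0.1001]
330 [ 0.4879 -0.3082  0.0782]
703 [ 0.4928 -0.311 ] 0.0019071564059206236
```

View pics/s13.png

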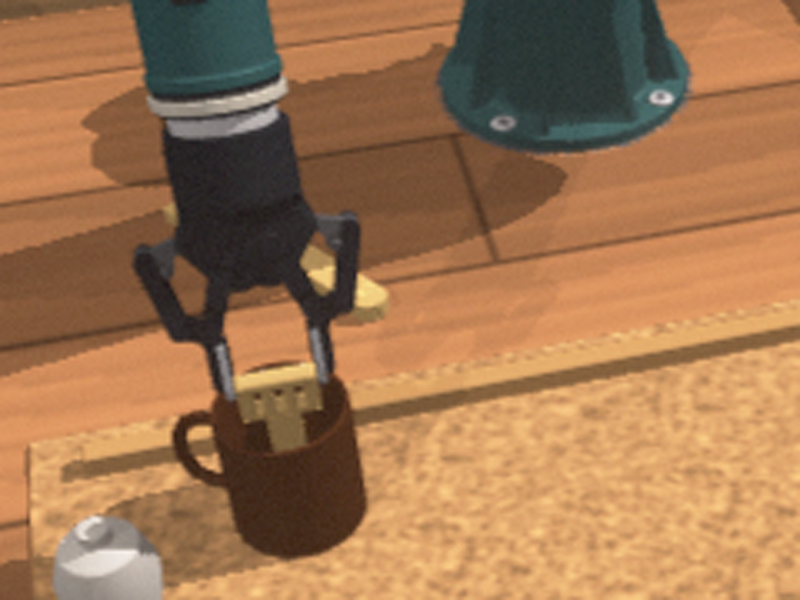

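View pics/w13.png

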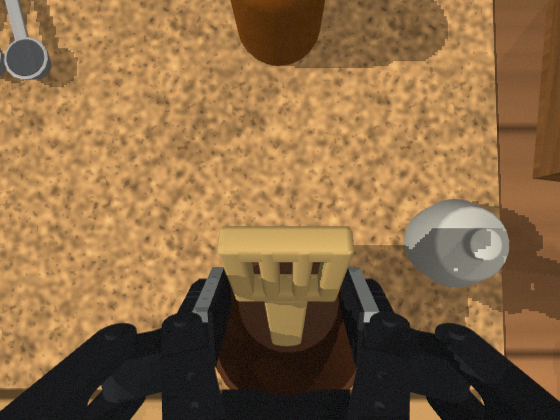

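move_arm([
  {"tx":0,"ty":0,"tz":-4,"wx":0,"wy":0,"wz":0,"jaw":-1},
  {"tx":0,"ty":0,"tz":-4,"wx":0,"wy":0,"wz":0,"jaw":-1},
  {"tx":0,"ty":0,"tz":-3,"wx":0,"wy":0,"wz":0,"jaw":-1},
  {"tx":0,"ty":0,"tz":-2,"wx":0,"wy":0,"wz":0,"jaw":-1},
  {"tx":0,"ty":0,"tz":0,"wx":0,"wy":0,"wz":0,"jaw":-1},
])

```text
t: 13.6
tcp_pos: [0.5193, -0.3079, 0.1553]
ee_rot: [3.141, -0.36, -0.0]
contact_force: [0.8, 0.4, -0.6]
finger_gap: 0.0486
```

move_arm([
  {"tx":0,"ty":0,"tz":-1.5,"wx":0,"wy":0,"wz":0,"jaw":-1},
  {"tx":0,"ty":0,"tz":-1.5,"wx":0,"wy":0,"wz":0,"jaw":-1},
  {"tx":0,"ty":0,"tz":0,"wx":0,"wy":0,"wz":0,"jaw":-1},
])

```text
t: 13.9
tcp_pos: [0.5194, -0.308, 0.1525]
ee_rot: [3.141, -0.36, -0.0]
contact_force: [-0.9, -0.1, -1.6]
finger_gap: 0.0489
```

move_arm([
  {"tx":0,"ty":0,"tz":-1,"wx":0,"wy":0,"wz":0,"jaw":-1},
  {"tx":0,"ty":0,"tz":0,"wx":0,"wy":0,"wz":0,"jaw":0.4},
  {"tx":0,"ty":0,"tz":0,"wx":0,"wy":0,"wz":0,"jaw":1},
  {"tx":0,"ty":0,"tz":0,"wx":0,"wy":0,"wz":0,"jaw":1},
  {"tx":0,"ty":0,"tz":0,"wx":0,"wy":0,"wz":0,"jaw":1},
  {"tx":0,"ty":0,"tz":0,"wx":0,"wy":0,"wz":0,"jaw":1},
])

```text
t: 14.5
tcp_pos: [0.5195, -0.3081, 0.1517]
ee_rot: [3.141, -0.36, -0.0]
contact_force: [-0.5, 0.5, 0.4]
finger_gap: 0.0855
```

```bash
python3 - <<'E'
from h import *
s=manip.read_state(); print(s["tcp_pos"],s["ee_rot"],s["contact_force"],s["finger_gap"])
p,d=vision.grab_frame("wrist"); m=vision.camera_model("wrist"); cv2.imwrite("pics/w14.png",p); P=cloud("",d,m); np.save("w14.npy",P)
p,d=vision.grab_frame("scene"); cv2.imwrite("pics/s14.png",cv2.resize(p[90:270,60:300],(800,600),interpolation=cv2.INTER_CUBIC))
E
```

```text
[ 0.51948507 -0.30812775  0.15173616] [ 3.14062176e+00 -3.60124605e-01 -1.34353538e-04] [-0.48065278  0.52306228  0.44914292] 0.08547778548566876
```

View pics/s14.png

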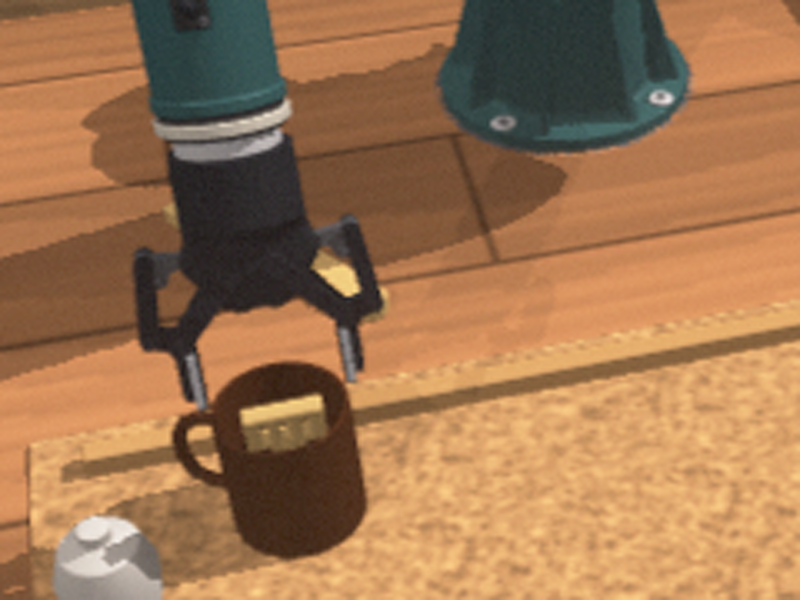

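View pics/w14.png

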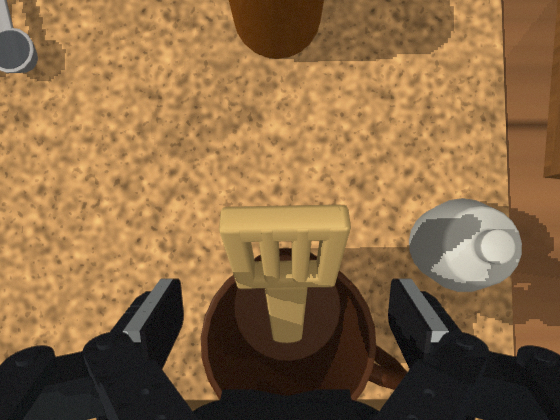

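move_arm([
  {"tx":-3,"ty":0,"tz":8,"wx":0,"wy":0,"wz":0,"jaw":1},
  {"tx":-5,"ty":0,"tz":14,"wx":0,"wy":0,"wz":0,"jaw":1},
  {"tx":-5,"ty":0,"tz":14,"wx":0,"wy":0,"wz":0,"jaw":1},
  {"tx":-5,"ty":0,"tz":14,"wx":0,"wy":0,"wz":0,"jaw":1},
  {"tx":-5,"ty":0,"tz":14,"wx":0,"wy":0,"wz":0,"jaw":1},
  {"tx":-5,"ty":0,"tz":14,"wx":0,"wy":0,"wz":0,"jaw":1},
  {"tx":-5,"ty":0,"tz":14,"wx":0,"wy":0,"wz":0,"jaw":1},
  {"tx":-5,"ty":0,"tz":14,"wx":0,"wy":0,"wz":0,"jaw":1},
  {"tx":0,"ty":0,"tz":0,"wx":0,"wy":0,"wz":0,"jaw":1},
  {"tx":0,"ty":0,"tz":0,"wx":0,"wy":0,"wz":0,"jaw":1},
])

```text
t: 15.6
tcp_pos: [0.4814, -0.3082, 0.258]
ee_rot: [3.14, -0.361, -0.0]
contact_force: [-0.5, 0.2, 0.2]
finger_gap: 0.0859
```

```bash
python3 - <<'E'
from h import *
s=manip.read_state(); print(s["tcp_pos"],s["ee_rot"],s["contact_force"],s["finger_gap"])
p,d=vision.grab_frame("wrist"); m=vision.camera_model("wrist"); cv2.imwrite("pics/w15.png",p); P=cloud("",d,m); np.save("w15.npy",P)
C=P.reshape(-1,3); q=C[(C[:,2]>.1)&(C[:,2]<.108)&(np.hypot(C[:,0]-.493,C[:,1]+.309)<.055)]
r=least_squares(lambda p:np.hypot(q[:,0]-p[0],q[:,1]-p[1])-.044,[.494,-.31],loss="soft_l1",f_scale=.002); print(len(q),r.x.round(4),np.median(abs(r.fun)))
p,d=vision.grab_frame("scene"); cv2.imwrite("pics/s15.png",cv2.resize(p[90:270,60:300],(800,600),interpolation=cv2.INTER_CUBIC)); cv2.imwrite("pics/s15f.png",p)
np.save("s15.npy",d)
E
```

```text
[ 0.48138605 -0.30819329  0.25803755] [ 3.13986660e+00 -3.60576257e-01 -8.97864435e-05] [-0.49673029  0.23313716  0.16535855] 0.08589784023671171
1535 [ 0.4924 -0.3092] 0.0012113465709358978
```

View pics/s15.png

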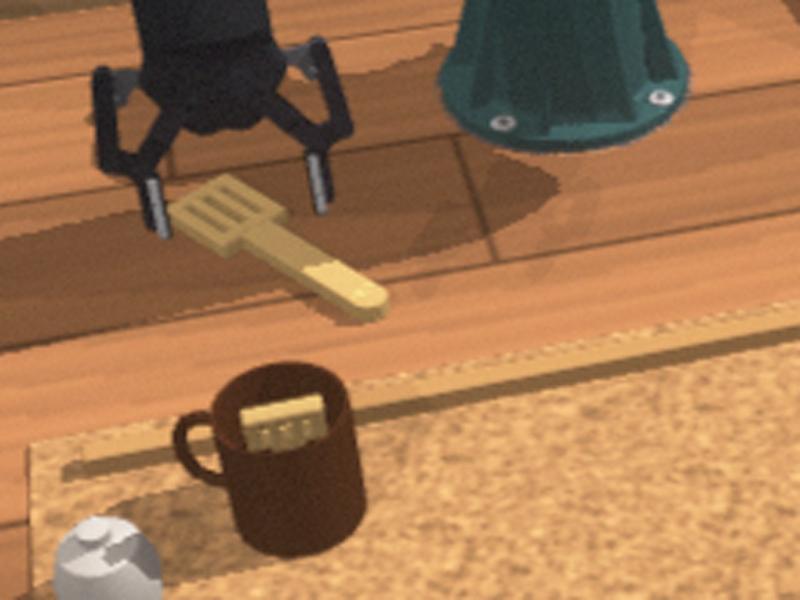

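View pics/w15.png

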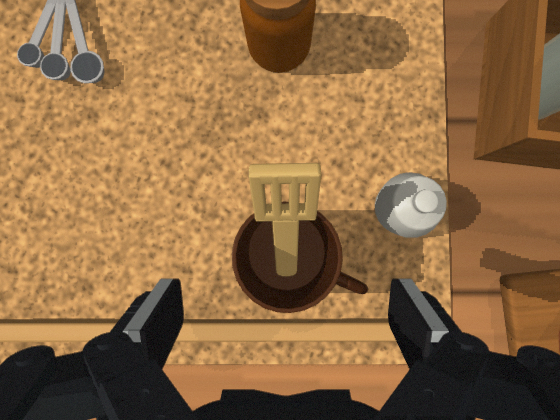

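```bash
python3 - <<'E'
from h import *
P=np.load("w15.npy")
for v in (166,170,174,178,184,190,200,216,220,230,240,250,260,268,272,276): print(v,P[v,286].round(4),P[v,256].round(4))
q=np.array([P[v,285] for v in range(224,270)]); c=q.mean(0); _,_,V=np.linalg.svd(q-c); x=V[0]*np.sign(V[0][2]); print(x,"lean",np.arccos(x[2]))
E
```

```text
166 [ 0.5573 -0.3085  0.1574] [ 0.5576 -0.288   0.1562]
170 [ 0.5543 -0.3085  0.1592] [ 0.5543 -0.2882  0.1591]
174 [ 0.5512 -0.3085  0.1611] [ 0.5515 -0.2882  0.1594]
178 [ 0.549  -0.3085  0.1579] [ 0.549  -0.2881  0.158 ]
184 [ 0.5667 -0.3087  0.0053] [ 0.5457 -0.2877  0.1524]
190 [ 0.5603 -0.3087  0.0027] [ 0.5424 -0.2872  0.1458]
200 [ 0.549  -0.3087  0.0035] [ 0.5361 -0.2864  0.1368]
216 [ 0.5254 -0.3085  0.1156] [ 0.5253 -0.2849  0.1177]
220 [ 0.5225 -0.3086  0.11  ] [ 0.5224 -0.2844  0.1118]
230 [ 0.5145 -0.3086  0.0982] [ 0.5157 -0.2758  0.0073]
240 [ 0.5059 -0.3086  0.0837] [ 0.5048 -0.2761  0.0101]
250 [ 0.4963 -0.3086  0.0655] [ 0.4939 -0.2761  0.0095]
260 [ 0.4859 -0.3086  0.0492] [ 0.4829 -0.2759  0.0065]
268 [ 0.4765 -0.3086  0.0314] [ 0.4743 -0.276   0.0079]
272 [ 0.4717 -0.3087  0.024 ] [ 0.4699 -0.276   0.007 ]
276 [ 0.4658 -0.3087  0.0089] [ 0.5108 -0.3081  0.3971]
[ 0.50491781 -0.00128833  0.86316647] lean 0.5292886442232088
```

```bash
python3 - <<'E'
from h import *
p,d=vision.grab_frame("wrist"); P=cloud("",d,vision.camera_model("wrist")); Q=np.load("w15.npy")
print("tip drift",P[172,286]-Q[172,286])
a=cv2.imread("pics/top0.png"); b,_=vision.grab_frame("top")
df=cv2.absdiff(a,b).max(2); 
for n,(u,v) in dict(short=(182,202),disp=(198,122),spoons=(302,124),jar=(382,122),tin=(136,164),salt=(428,184)).items(): print(n,np.mean(df[v-16:v+16,u-16:u+16]>40).round(3))
manip.close_job(); print(manip.read_state()["t"])
E
```

```text
tip drift [-0.00031074  0.00033653  0.0004118 ]
short 0.0
disp 0.0
spoons 0.0
jar 0.0
tin 0.0
salt 0.699
the job is handed in; nothing more can be done
the job is handed in; nothing more can be done
```

```bash
python3 - <<'E'
from h import *
A=cloud("scene",np.load("scene0.npy")) if False else None
import numpy as np
E
python3 - <<'E'
import cv2,numpy as np
a=cv2.imread("pics/scene0.png")[235:290,65:120]; b=cv2.imread("pics/s15f.png")[235:290,65:120]
cv2.imwrite("pics/salt.png",np.hstack([cv2.resize(a,(400,400)),cv2.resize(b,(400,400))]))
E
```

```text
(no output)
```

View pics/salt.png

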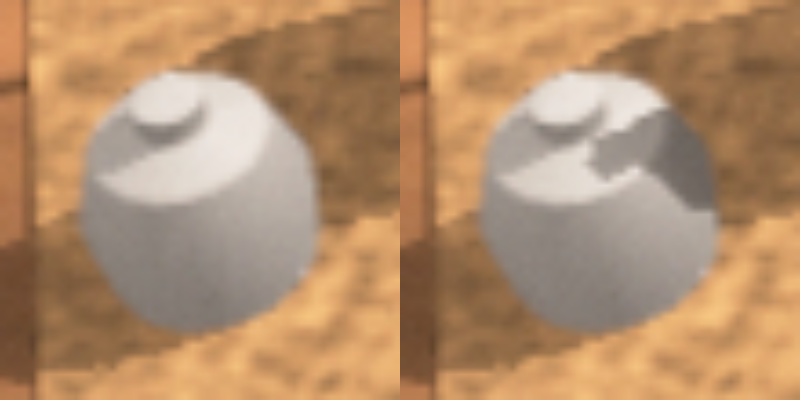

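The spatula is standing in the tall mug, released and at rest, and the job was handed in at about 16 s of the 62 s allowed. No verdict was reported.

**What I did:**
1. I gripped the middle-sized spatula by its head (gap 49 mm) and lifted it with a lean of about 0.57 rad.
2. I pressed the handle end against the lip and mat (about 9 N in x and 5 N in z). Swinging the head in an arc about that point brought it to about 0.2 rad off vertical, with the handle end at the mat.
3. I carried it to the tall mug, lowered the handle to just above the mug's floor and let go. Then I backed the gripper off along its own axis.

**Last checks:**
- **Spatula:** it leans about 0.53 rad. Its handle end is about 8 mm above the mug's underside and 26 mm from the mug's axis. The head tip moved less than 1 mm between the last two frames.
- **Tall mug:** upright and within about 2 mm of where it started.
- **Gripper:** open, clear of everything, with no contact force.

**Where checks disagreed:**
- The arm hit its near-reach limit before the spatula was fully vertical, so I stopped at 0.2 rad, inside the 0.35 limit. The handle end had lifted there, so I lowered it back to the mat, though the force reading showed no clear push there.
- The spatula slid about 6 mm in the grip, so I measured the handle end again before lowering it into the mug.
- The final top-view comparison flagged the salt pot as changed. Before and after crops from the scene camera show it in the same place with only a new shadow on it. The other five objects showed no change.

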